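Snap the sieve screen into the latched rack

TASK

Take the loose sieve screen out of the upright drying stand by its tab and slide it down into the empty sloping slot of the screen rack, its lower edge pressing the spring latch open on the way. Push it fully home, so that the latch snaps back over its top edge, then let go. Leave the white bowl, the gear and the bearing that lie nearby where they are.

Things in the scene. Friction and masses are not known exactly. Their poses are not given: they have to be found in the camera images.
- screen_tab (a point): Grip point of the loose sieve screen: middle of its grip tab (26 mm wide, 8 mm thick, rising 50 mm from the middle of the top edge). It lies 107 mm from the screen's lower edge, 27 mm past the top edge, 23 mm below the tab's end. z axis: from the lower edge towards the tab; y: along the width; x: through the thickness.
- screen: The loose screen: aluminium plate 84 mm wide, 6 mm thick, 80 mm from lower to top edge, with a fine mesh window and the grip tab; both faces alike, about 0.14 kg. Origin at the middle of its lower edge, axes as for screen_tab. At the start it stands upright in the drying stand.
- stand: Fixed drying stand, base 70 x 116 mm, 32 mm high; origin at the centre of its underside. The screen stands on a floor 8 mm up, in a trough 24 mm deep and 9 mm wide along the stand's y axis; lifting the screen 30 mm frees it.
- slot_frame: Empty slot of the fixed rack; origin at the middle of its floor. z: out of the mouth, leaning 25 degrees from vertical towards the robot; y: along its width; x: across it, away from the robot and up. Inside 91 mm (y) by 12 mm (x), centred. A screen that is home has its axes parallel to these (or turned half round z), its lower edge at z = 0 and its tab point at z = 107 mm.
- slot_mouth (a point): Middle of the empty slot's mouth, 100 mm from its floor; axes as for slot_frame. Flared guides widen the mouth here to about +-13 mm across and +-50 mm along; the middle 40 mm is left open for fingers. The like slot 125 mm to its left or right (at random) holds a fixed like screen, whose tab ends 130 mm from the floor: pass above it.
- latch_hooks (a point): Midway between the two hooks of the latch when shut, in the middle of the slot, 86 mm from the slot's floor. The hooks (each 9 mm wide, 29 mm either side of the middle) bar the slot from the robot's side; their ramps face out of the mouth, 86 to 100 mm from the floor. Their undersides clear the top edge of a screen that is home by 2.5 mm.
- slot_latch (a joint): Spring latch of the empty slot, a steel bail hinged on the near side. Angle in rad: 0 snapped shut, growing as it is pressed away, stop at 0.25; a screen sliding past holds it at 0.04 to 0.15. Pushing the screen in opens it with about 6 N, then rubs on it all the way; the screen's weight alone does not. It springs shut once the top edge is past.
- bowl: White cupping bowl, 92 mm across, 62 mm high, bystander; origin under its centre.
- gear: Spare brass gear, 48 mm across, 16 mm high, lying on the counter, bystander; origin under its centre.
- bearing: Steel ball bearing, 35 mm across, 11 mm high, lying on the counter, bystander; origin under its centre.
Things that resemble listed ones, but are neither listed nor needed, are in the scene too. Of the things shaped like the screen, the aluminium one is meant.

How it is judged (in metres and radians):
On the way, in this order (a step that is already met when the one before it is completed fails the run):
1. the screen is lifted out of the drying stand (height (world z) of screen_tab above 0.15 m), for 0.1 s.
2. the screen, part-way down the empty slot, holds its latch pressed open (value of joint slot_latch above 0.03 rad and z of screen in the frame of slot_frame between 0.01 and 0.085 m and y of screen in the frame of slot_frame between -0.008 and 0.008 m and x of screen in the frame of slot_frame between -0.012 and 0.012 m), for 0.1 s.
At the end, for the whole second after the job is handed in: The screen is at rest fully home in the empty slot (lower edge within 3 mm of the slot's floor, within 6 mm sideways and 5 mm across, in line with the slot within 0.1 rad), with the latch snapped shut over its top edge (under 0.02 rad) (z of screen in the frame of slot_frame between -0.003 and 0.003 m and y of screen in the frame of slot_frame between -0.006 and 0.006 m and x of screen in the frame of slot_frame between -0.005 and 0.005 m and angle between the z axis of screen and the z axis of slot_frame, either way round below 0.1 rad and value of joint slot_latch below 0.02 rad and linear speed of screen below 0.02 m/s); the robot touches nothing.
It fails at once if the bowl is moved more than 25 mm (distance of bowl from where it was at the start of the episode above 0.025 m).
It fails at once if the gear is moved more than 25 mm (distance of gear from where it was at the start of the episode above 0.025 m).
It fails at once if the bearing is moved more than 25 mm (distance of bearing from where it was at the start of the episode above 0.025 m).
It also fails if it takes over 42 s, if anything falls off the work surface, if the arm or the gripper's body presses on something with over 40 N, if the wrist force passes 120 N, or if a joint passes its speed limit or range.

ROBOT

A 6-joint arm with a two-finger parallel gripper is mounted at the origin on a cart in front of the work surface, level with it; the furniture and walls round the work are solid. World frame = base frame: x ahead of the robot, y to its left, z up, the work surface at z = 0. Lengths are in mm, angles in rad, forces in N, time in s.
With the tool pointing down it reaches from about 300 to 850 mm from the base axis. Payload 4.2 kg.
Tool frame: the origin (TCP) lies at the very end of the fingers, on their centre line; the grasp point (between the pads) lies 19 mm behind it (tcp_to_grasp is the distance from the TCP to the grasp point, in mm); z points along the fingers, y is the direction in which the jaws open and shut (so a half turn about z gives the same grasp; the last joint's range is limited). The gripper opens to 91 mm and grips with 3 to 60 N. Pads are 32 mm wide; open, the fingers measure 118 mm over their backs; the gripper's body (76 mm by 178 mm) begins 60 mm behind the grasp point.
Start: joints at [-1.196, 0.32, 1.565, -0, 1.257, -0.02], TCP at [221.163, -530.783, 213.976] pointing down, gripper open.
Joint ranges: [-3.11, 3.11], [-0.84, 2.01], [0.21, 2.61], [-1.34, 4.49], [0.05, 2.63], [-2.56, 2.56]. Speed limits (rad/s): [2.57, 2.57, 3.14, 3.14, 3.14, 3.14].

INTERFACE

Orientations are given as a unit quaternion [x, y, z, w].
In Python, from workcell import observe, get_image, hand_in, tcp_to_grasp gives the robot as it stands. The module is installed in compiled form; this text tells all that it offers.
- The arm moves only by the shell command python3 -m creep 'ROWS' [FORCE]. ROWS is a JSON object of lists of equal length, an entry for each row: "slide": the shift along the world's x, y, z in m, a list of three; "roll": the turn about the world's z in degrees; "gripper": the closure, from 0 (fully open) to 1 (shut). In form: {"slide": [[dx, dy, dz], ...], "roll": [roll, ...], "gripper": [gripper, ...]}. A call has 1 to 5 rows; each row shifts and turns the commanded pose from where the row before left it; what a row does not reach is not made up. A row lasts 1/8 s, in which the tool goes at most 62.5 mm and 10.7 degrees, less where a joint would pass 70% of its speed; a pose out of reach is approached as far as the arm can. A call is refused whole if a number of a shift passes 0.0625 or a number of a turn 10.7, either way. A call with a gripper value outside its range is refused whole. The fingers move at their own pace and stop on an object; FORCE is the grip in N (left out, the last holds). Time passes only in rows, so rows that do not move let the fingers close. It gives the time, the measured TCP pose, the force and the opening at its end, in the units of the state.
- observe(): the state, without advancing time (a new reading comes with each control period).
- get_image(name): name is "scene" or "side" or "wrist"; returns a dict with "pixels" (420x560x3 uint8, blue, green, red), "z_map" (420x560 float32, mm along the optical axis (not along the pixel's ray), 0 where there is no reading), "mtx" (3x3 intrinsics, pixels), "extrinsics" (4x4, takes a point from world to camera coordinates). Camera axes: x right, y down, z forward; pixel columns grow to the right and rows downward; lengths in mm; the calibration is good to about 2 mm. A picture is of the moment at which its call begins.
- hand_in(): hands the job in, once; it reports no verdict.
The state is a dict: "time_s": time; "q": joint angles; "qd": joint speeds; "joint_torque": joint torques, N m; "eef_pos": TCP position; "orientation": TCP orientation; "force": force on the tool from outside, world axes, zero at the start; "ft_torque": the same for the moment, N m; "opening": finger opening in mm.
Only numpy, scipy, OpenCV 4.12 (cv2) and the standard library are available. Lean on these libraries where they do the work, as an engineer would, in place of code of your own. Each camera call takes 0.05 s, during which the arm holds its last target.

## Working session

There is one attempt and no reset: what is moved stays moved. The work goes in short steps, Python scripts to look and compute and a shell command to move; the robot and the scene stay as the last step left them, time stands still between calls to the robot, and variables do not carry over. Pictures are saved under pics/ and viewed, and the job is handed in when it is done.

```bash
mkdir -p pics; ls; cat > h.py <<'E'
import numpy as np, cv2, pickle
from workcell import observe, get_image, tcp_to_grasp
def snap(n,tag):
    d=get_image(n); pickle.dump(d,open(f'pics/{tag}.pkl','wb')); cv2.imwrite(f'pics/{tag}.png',d['pixels']); return d
def load(tag): return pickle.load(open(f'pics/{tag}.pkl','rb'))
def w(d,u,v,z=None):
    if z is None: z=d['z_map'][int(round(v)),int(round(u))]
    K=d['mtx'];E=d['extrinsics']
    c=np.linalg.inv(K)@[u,v,1]*z
    return E[:3,:3].T@(c-E[:3,3])
def proj(d,p):
    c=d['extrinsics'][:3,:3]@np.array(p)+d['extrinsics'][:3,3]; q=d['mtx']@c; return q[:2]/q[2]
def crop(tag,u0,v0,u1,v1,s,out):
    im=cv2.imread(f'pics/{tag}.png')[v0:v1,u0:u1]; cv2.imwrite(f'pics/{out}.png',cv2.resize(im,None,fx=s,fy=s,interpolation=cv2.INTER_CUBIC))
E
python3 - <<'E'
from h import *
print(observe(), tcp_to_grasp)
for n in('scene','side','wrist'):
    d=snap(n,n+'0'); E=d['extrinsics']; print(n,-E[:3,:3].T@E[:3,3],E[2,:3])
E
```

```text
pics
{'time_s': 0.0, 'q': array([-1.19600712e+00,  3.20274030e-01,  1.56568692e+00, -1.09844394e-05,
        1.25739693e+00, -1.99962037e-02]), 'qd': array([-0.00025255, -0.00015295, -0.00061595,  0.00082322,  0.00030668,
        0.00044665]), 'joint_torque': array([-1.75598416e-04, -4.12453616e+01, -2.31975782e+01,  7.26778270e-02,
        4.56120784e-02, -1.26299196e-04]), 'eef_pos': array([ 220.96225949, -530.29270541,  213.12748881]), 'orientation': array([ 9.80580521e-01,  1.96114922e-01, -1.60893945e-04, -8.67840928e-04]), 'force': array([-0.39515331,  0.02095256,  0.00247653]), 'ft_torque': array([ 0.02400938, -0.0218307 ,  0.00695008]), 'opening': 91.36533131978936} 18.8
scene [ 21.18789982 341.45361971 807.1333816 ] [ 0.53256557 -0.45458889 -0.71394878]
side [ 549.60165153 -887.35223388  452.62117148] [-0.00979634  0.90887771 -0.41694765]
wrist [ 284.84652584 -503.73317332  383.52482935] [-0.22778943 -0.09306196 -0.96925303]
```

View pics/scene0.png

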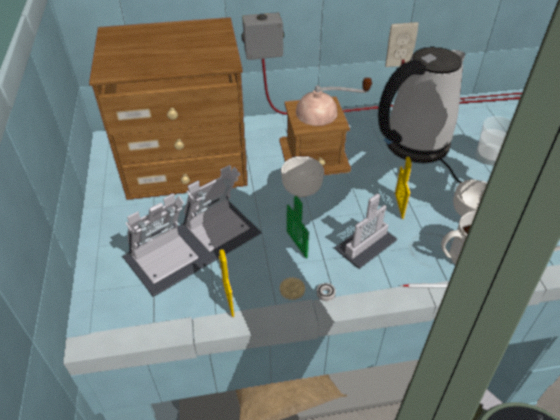

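View pics/side0.png

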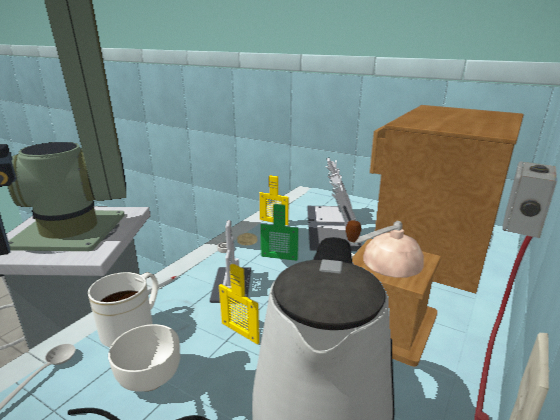

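View pics/wrist0.png

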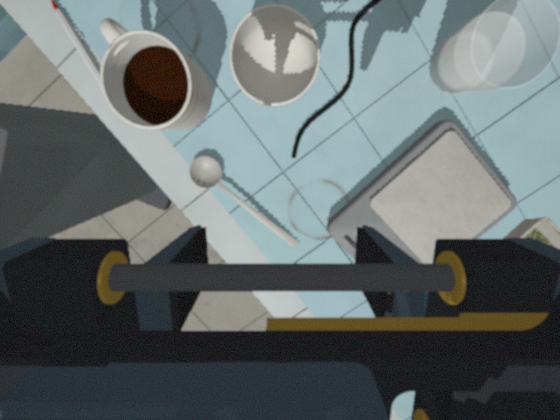

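```bash
python3 - <<'E'
from h import *
crop('scene0',110,150,270,300,5,'c1'); crop('scene0',270,140,430,300,4.5,'c2'); crop('side0',190,140,370,350,3,'c3')
E
```

```text
(no output)
```

View pics/c1.png

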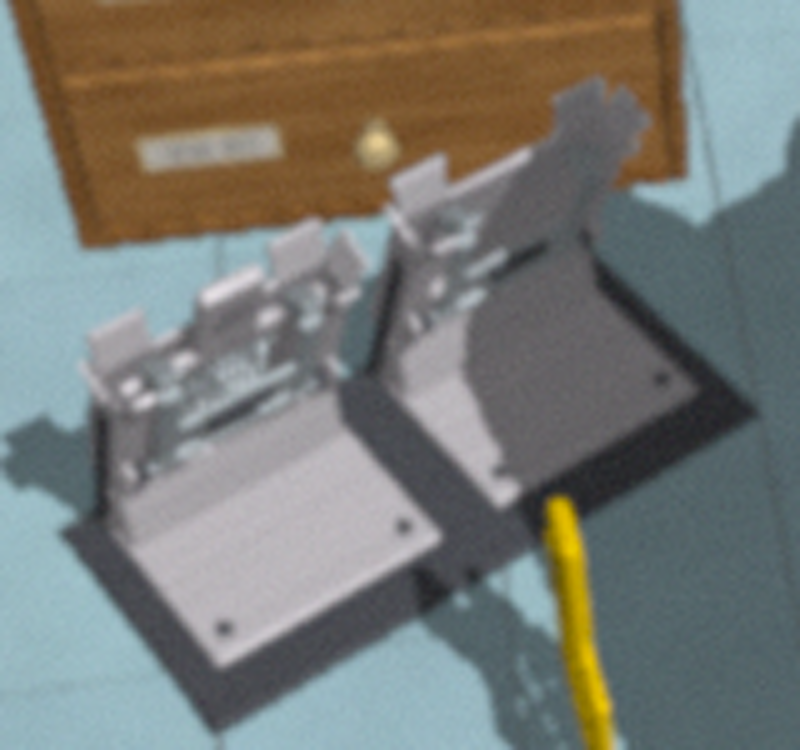

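View pics/c2.png

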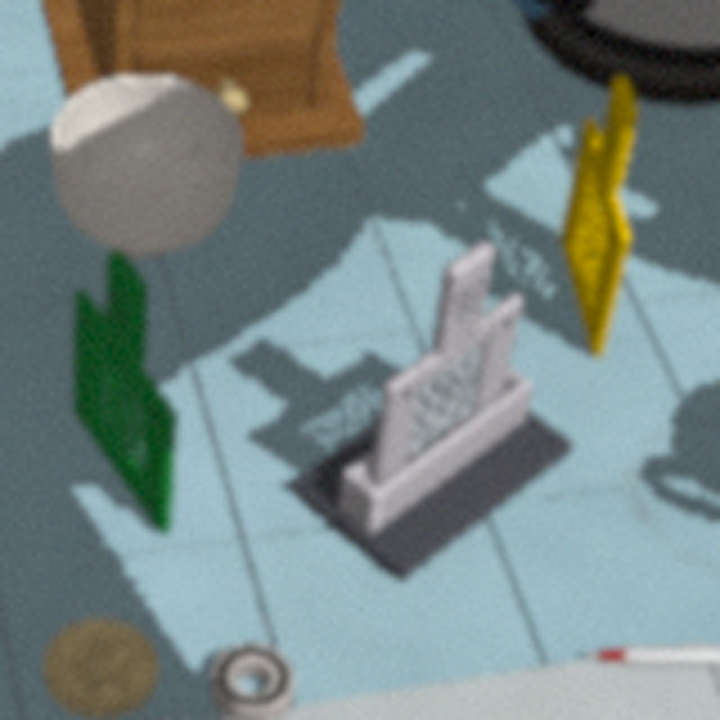

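View pics/c3.png

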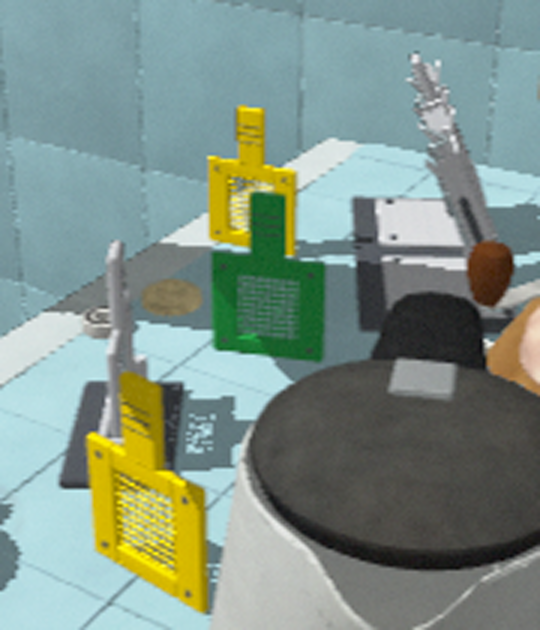

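```bash
python3 - <<'E'
from h import *
np.set_printoptions(precision=1,suppress=True)
d=load('scene0'); s=load('side0')
for n,p in dict(tab=(374,200),tabface=(371,213),plateL=(358,238),standbaseN=(359,267),standbaseR=(396,239),standbaseL=(336,247),discC=(302,180),discT=(302,160),gear=(292,288),bear=(326,291),bearingL=(319,291),rk_nearcorner=(154,290),rk_l=(124,257),rk_r=(260,230),plateA=(165,255),plateB=(225,225),
 capA=(157,207),capB=(133,217),capC=(169,199),capB1=(194,186),tabTop=(228,168),tabTop2=(235,175)).items():
    print(n,p,w(d,*p))
for n,p in dict(tabtop=(228,222),tab=(228,235),bowl=(145,345),bowlrim=(145,328),tabfix=(333,162)).items(): print('side',n,w(s,*p))
E
```

```text
tab (374, 200) [ 436.8 -226.   134.3]
tabface (371, 213) [ 436.7 -223.8  101.3]
plateL (358, 238) [ 437.8 -197.8   47.7]
standbaseN (359, 267) [ 407.1 -175.7    4.9]
standbaseR (396, 239) [ 408.1 -284.1    7.6]
standbaseL (336, 247) [ 471.6 -175.4    6.9]
discC (302, 180) [ 660.4 -249.8   13.3]
discT (302, 160) [ 679.2 -264.9   52. ]
gear (292, 288) [446.9 -37.5  16.1]
bear (326, 291) [409.7 -90.4  -0.9]
bearingL (319, 291) [413.  -74.7   9.7]
rk_nearcorner (154, 290) [616.2 158.2   3.1]
rk_l (124, 257) [719.7 164.6   8.1]
rk_r (260, 230) [607.4 -87.3   4.7]
plateA (165, 255) [669.6 101.1  11.6]
plateB (225, 225) [659.7 -36.2  11.9]
capA (157, 207) [648.7 101.7 162.9]
capB (133, 217) [674.4 139.  142. ]
capC (169, 199) [674.6  66.1 140.4]
capB1 (194, 186) [676.8  10.9 138.5]
tabTop (228, 168) [672.1 -64.6 144.4]
tabTop2 (235, 175) [660.1 -71.5 130.5]
side tabtop [ 440.3 -233.3  140.4]
side tab [ 440.6 -243.4  118.9]
side bowl [ 338.6 -431.6   30.2]
side bowlrim [ 341.2 -427.4   58.7]
side tabfix [669.9 151.4 140. ]
```

```bash
python3 -m creep '{"slide":[[0.016,0.058,0.014],[0.016,0.058,0.014],[0.016,0.058,0.014],[0.016,0.058,0.014],[0.016,0.058,0.014]],"roll":[-4.5,-4.5,-4.5,-4.5,-4.5],"gripper":[0,0,0,0,0]}' && python3 -m creep '{"slide":[[0,0,0],[0,0,0]],"roll":[0,0],"gripper":[0,0]}'; python3 - <<'E'
from h import *
d=snap('wrist','wrist1'); print(observe()['eef_pos'])
d=snap('scene','scene1')
E
```

```text
time_s: 0.78
eef_pos: [301.2, -238.9, 284.3]
orientation: [1.0, -0.001, 0.0, -0.0]
force: [1.5, -0.1, -0.5]
opening: 91.3
time_s: 1.02
eef_pos: [301.1, -241.0, 283.8]
orientation: [1.0, 0.002, -0.0, 0.0]
force: [-0.7, 0.0, 0.7]
opening: 90.8
[ 300.90094924 -241.42043995  283.5925647 ]
```

View pics/wrist1.png

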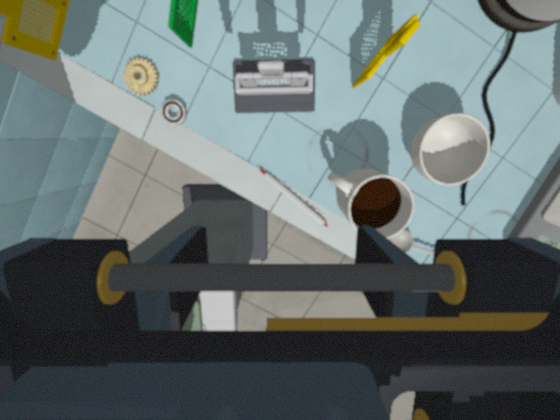

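View pics/scene1.png

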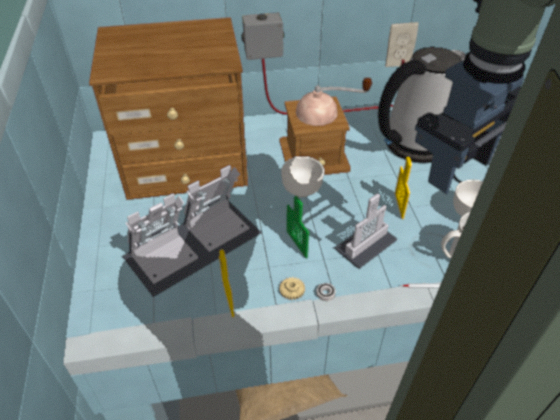

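```bash
python3 - <<'E'
from h import *
crop('wrist1',220,40,330,120,7,'c4'); crop('scene1',330,180,410,280,6,'c5'); crop('scene1',110,150,270,300,5,'c6')
E
```

```text
(no output)
```

View pics/c4.png

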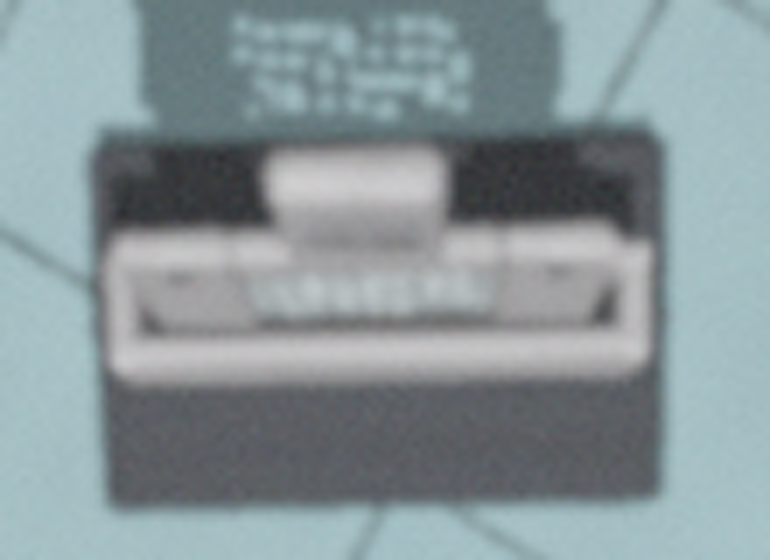

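View pics/c5.png

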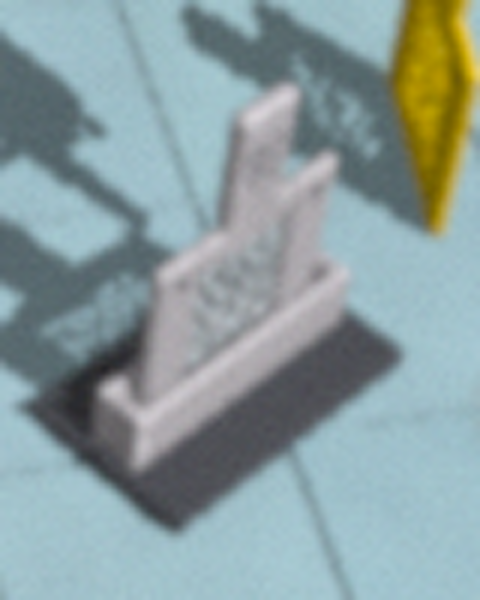

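View pics/c6.png

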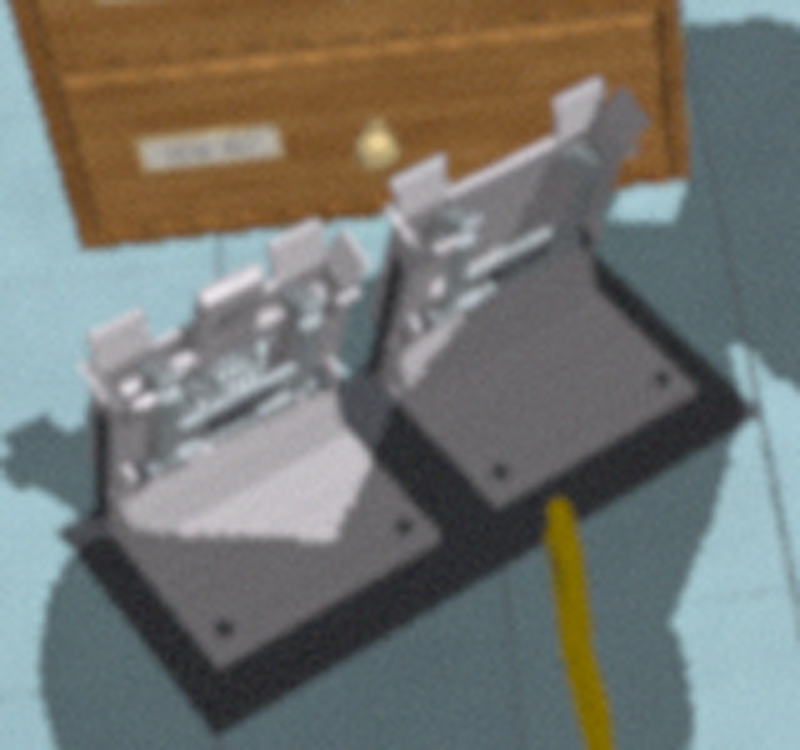

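Wrist picture 1 shows the aluminium screen in its stand, with the tab at (271,64) and the stand base from (235,60) to (314,112). In the scene picture the left slot holds a screen (tab at about (157,207)). The right one, around (212,195), has guides but no tab, so it is the empty slot. Screen-shaped candidates in the scene picture are aluminium (371,215), green (298,228), yellow (403,188) and yellow (226,282). The grey one in the stand is the one meant.

```bash
python3 - <<'E'
from h import *
np.set_printoptions(precision=1,suppress=True)
d=load('wrist1'); s=load('scene1')
def tri(pa,da,pb,db):
    def ray(d,p):
        o=w(d,*p,z=0); r=w(d,*p,z=1000)-o; return o,r/np.linalg.norm(r)
    oa,ra=ray(da,pa); ob,rb=ray(db,pb)
    A=np.c_[ra,-rb]; t=np.linalg.lstsq(A,ob-oa,rcond=None)[0]
    P,Q=oa+t[0]*ra,ob+t[1]*rb; return (P+Q)/2,np.linalg.norm(P-Q)
# tab top near-left(+y,-x) corner, near-right, 
c4=lambda x,y:(220+(x+.5)/7-.5,40+(y+.5)/7-.5); c5=lambda x,y:(330+(x+.5)/6-.5,180+(y+.5)/6-.5)
for n,a,b in [('far-left top',c4(268,152),c5(236,122)),('far-right',c4(445,152),c5(278,87)),('near-left',c4(275,190),c5(247,125)),('near-right',c4(445,190),c5(297,92)),('basenearL',c4(112,505),c5(178,530)),('basenearR',c4(660,492),c5(402,352))]:
    print(n,*tri(a,d,b,s),'depthW',w(d,*a),'depthS',w(s,*b))
for u in range(262,282,4): print(w(d,u,64),w(d,u,71),w(d,u,90))
for p in [c4(270,150),c4(440,150),c4(270,190),c4(440,190)]: print('z138',w(d,*p,z=d['z_map'][64,270]))
# points with z in 120..140 around
v,u=np.mgrid[40:120,220:330]
P=np.array([w(d,a,b) for a,b in zip(u.ravel(),v.ravel())])
t=P[(P[:,2]>110)&(P[:,2]<145)]
print(len(t),t.min(0),t.max(0),np.median(t,0))
top=t[t[:,2]>132]; print('top',len(top),top.min(0),top.max(0),top.mean(0))
bd=P[(P[:,2]>26)&(P[:,2]<36)]; print('rim',bd.min(0),bd.max(0))
r,_=np.linalg.qr(np.c_[bd[:,1],np.ones(len(bd))]),0
m=cv2.minAreaRect(bd[:,:2].astype(np.float32)); print(m)
m=cv2.minAreaRect(t[:,:2].astype(np.float32)); print(m)
bs=P[(P[:,2]>2)&(P[:,2]<10)]; print(cv2.minAreaRect(bs[:,:2].astype(np.float32)),np.median(bs[:,2]))
E
```

```text
far-left top [ 441.9 -217.4  136.1] 0.006396935908797191 depthW [ 470.9 -208.1    7.3] depthS [ 441.7 -217.2  136.4]
far-right [ 444.2 -241.6  133.3] 3.572610894097848 depthW [ 470.7 -243.2    8.6] depthS [ 442.6 -236.6  138.7]
near-left [ 437.3 -218.1  137.4] 1.3424439274170379 depthW [ 436.8 -218.4  136.7] depthS [ 438.9 -219.2  135.9]
near-right [ 438.  -242.   136.1] 2.0224706580086056 depthW [ 437.5 -242.4  133.9] depthS [ 438.7 -241.4  136.5]
basenearL [ 404.8 -174.4    5.1] 0.6191980419695245 depthW [ 404.4 -174.8    6.8] depthS [ 405.9 -175.4    3.5]
basenearR [ 408.  -287.2    7.4] 1.8380469605890843 depthW [ 407.3 -287.8    6. ] depthS [ 413.8 -294.8   -2.9]
[ 439.2 -221.5  137.1] [ 434.8 -220.9  127.3] [ 430.3 -214.8   31.3]
[ 439.2 -225.5  137.4] [ 434.8 -225.   127.2] [ 430.2 -220.2   32.2]
[ 438.8 -229.5  139. ] [ 434.8 -229.   127.3] [ 430.3 -225.6   31.4]
[ 439.3 -233.4  136.9] [ 435.  -233.1  126.5] [ 430.4 -230.9   31.1]
[ 439.1 -237.3  137.7] [ 435.1 -237.2  126.1] [ 430.4 -236.3   31.2]
z138 [ 441.6 -217.9  138.2]
z138 [ 441.7 -241.7  138.3]
z138 [ 436.2 -217.9  139.6]
z138 [ 436.3 -241.7  139.6]
345 [ 434.  -242.4  110. ] [ 442.6 -217.4  139.8] [ 436.5 -230.3  136.1]
top 234 [ 434.5 -242.3  132. ] [ 442.6 -217.4  139.8] [ 438.2 -229.9  136.8]
rim [ 427.2 -281.9   26. ] [ 449.2 -178.6   35.7]
((437.7537536621094, -230.21990966796875), (20.099895477294922, 103.09256744384766), 1.6443920135498047)
((438.1837158203125, -229.9317169189453), (25.003759384155273, 8.528790473937988), 89.21166229248047)
((445.6888732910156, -228.03167724609375), (135.9957275390625, 97.76023864746094), 88.383544921875) 7.573634641076236
```

```bash
python3 -m creep '{"slide":[[0.043,0.043,0],[0.043,0.043,0],[0.043,0.043,0],[0.043,0.043,0],[0.04,0.043,0]],"roll":[1.5,0,0,0,0],"gripper":[0.4,0.4,0.4,0.4,0.4]}' && python3 -m creep '{"slide":[[0,0,0],[0,0,0],[0,0,0]],"roll":[0,0,0],"gripper":[0.4,0.4,0.4]}'; python3 - <<'E'
from h import *
d=snap('wrist','wrist2'); print(observe()['eef_pos'])
E
```

```text
time_s: 1.75
eef_pos: [514.8, -25.9, 283.0]
orientation: [1.0, 0.013, -0.001, 0.0]
force: [0.4, -1.1, 0.1]
opening: 54.7
time_s: 2.12
eef_pos: [512.5, -27.4, 283.9]
orientation: [1.0, 0.013, -0.0, 0.0]
force: [-0.7, 0.4, -0.2]
opening: 54.8
[512.49023845 -27.23322369 284.06706294]
```

View pics/wrist2.png

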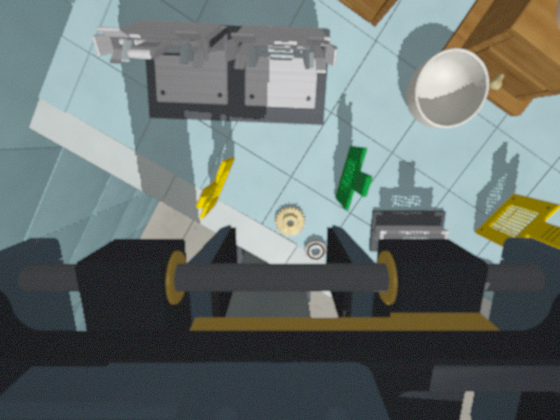

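```bash
python3 - <<'E'
from h import *
crop('wrist2',85,10,345,130,3,'c7');crop('wrist2',215,20,345,70,6,'c8')
E
```

```text
(no output)
```

View pics/c7.png

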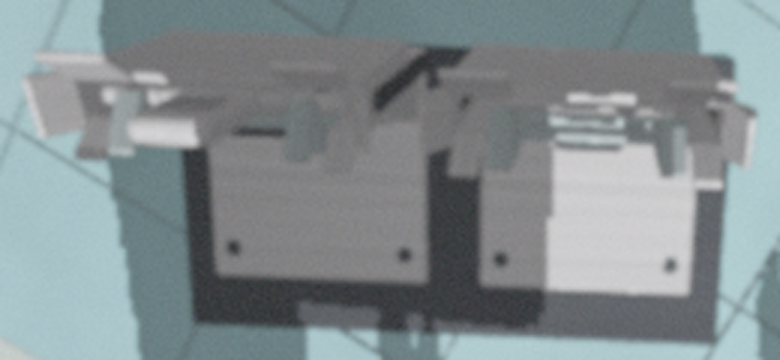

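View pics/c8.png

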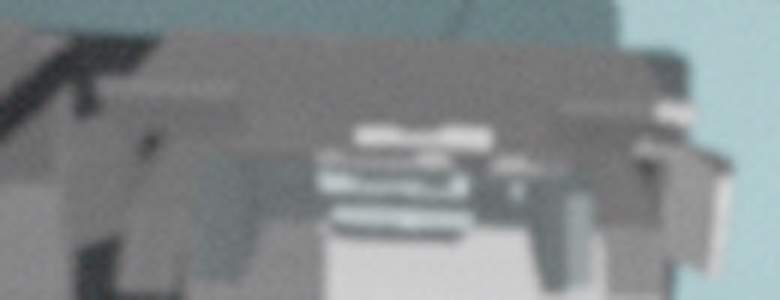

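```bash
python3 - <<'E'
from h import *
np.set_printoptions(precision=1,suppress=True)
def cloud(d,box):
    v,u=np.mgrid[0:420,0:560]; z=d['z_map']; K=d['mtx'];E=d['extrinsics']
    P=np.stack([(u-K[0,2])/K[0,0]*z,(v-K[1,2])/K[1,1]*z,z],-1)
    P=(P-E[:3,3])@E[:3,:3]
    m=(z>0)&(P[...,0]>box[0])&(P[...,0]<box[1])&(P[...,1]>box[2])&(P[...,1]<box[3])
    return P[m],d['pixels'][m]
for tag in('scene0','scene1','wrist2'):
    d=load(tag); P,C=cloud(d,(580,760,-120,200))
    # front view: y horizontal, z vertical, max-x hidden; color by z along
    im=np.zeros((520,640,3),np.uint8)
    o=np.argsort(-P[:,0]) # near robot drawn last
    for p,c in zip(P[o],C[o]):
        cv2.circle(im,(int((200-p[1])*2),int(500-p[2]*2.5)),2,c.tolist(),-1)
    cv2.imwrite(f'pics/f_{tag}.png',im)
    im=np.zeros((480,640,3),np.uint8); o=np.argsort(P[:,2])
    for p in P[o]:
        cv2.circle(im,(int((200-p[1])*2),int((780-p[0])*2.2)),2,cv2.applyColorMap(np.uint8([[np.clip(p[2]*1.5,0,255)]]),cv2.COLORMAP_JET)[0,0].tolist(),-1)
    cv2.imwrite(f'pics/t_{tag}.png',im)
d=load('wrist2')
for u,v in[(285,43),(283,49),(245,40),(330,45),(140,55),(105,45),(113,28),(186,37),(187,50),(280,58)]: print(u,v,w(d,u,v))
E
```

```text
285 43 [671.7 -27.  128.3]
283 49 [683.9 -25.1  60.3]
245 40 [670.7  11.8 137.6]
330 45 [669.3 -71.1 134.4]
140 55 [649.  103.  163.3]
105 45 [664.7 151.  131.2]
113 28 [674.9 132.9 147.4]
186 37 [672.1  68.8 137. ]
187 50 [662.9  70.9 128.5]
280 58 [668.5 -21.9  83.3]
```

View pics/f_scene1.png

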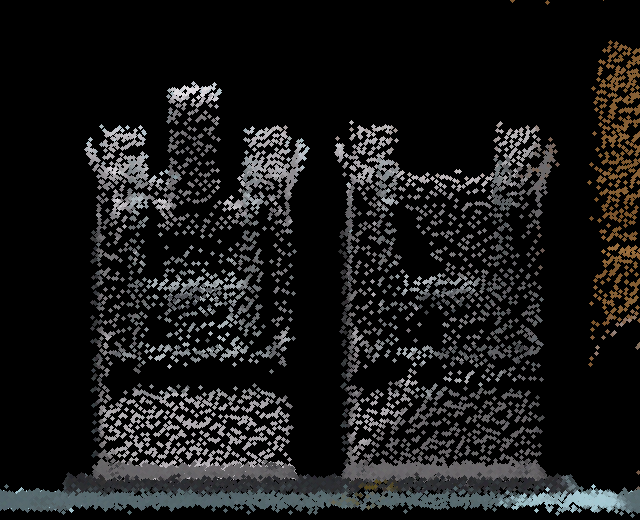

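View pics/f_wrist2.png

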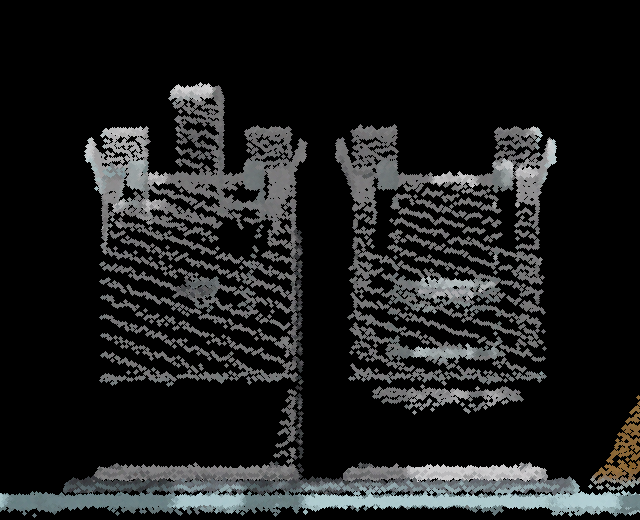

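View pics/t_scene1.png

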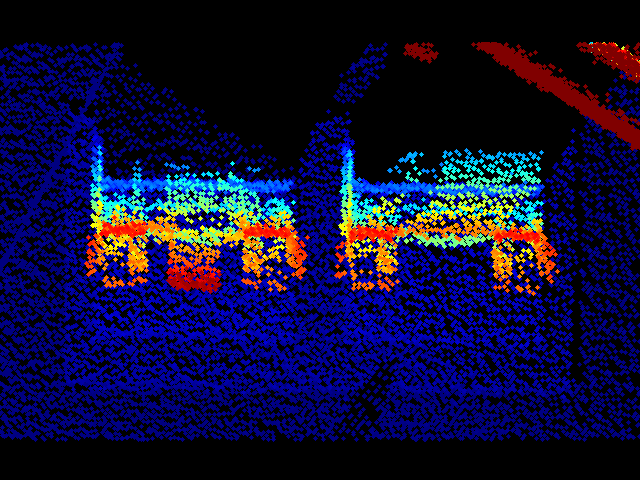

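View pics/t_wrist2.png

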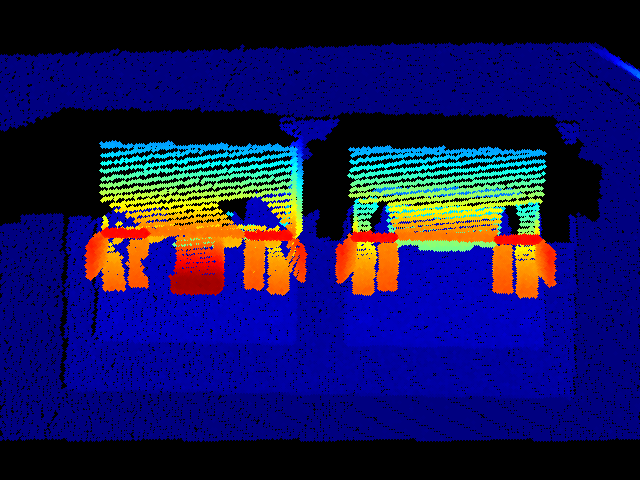

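```bash
cat >> h.py <<'E'
def cloud(d,box):
    v,u=np.mgrid[0:420,0:560]; z=d['z_map']; K=d['mtx'];E=d['extrinsics']
    P=np.stack([(u-K[0,2])/K[0,0]*z,(v-K[1,2])/K[1,1]*z,z],-1)
    P=(P-E[:3,3])@E[:3,:3]
    m=(z>0)
    for i in range(len(box)//2): m&=(P[...,i]>box[2*i])&(P[...,i]<box[2*i+1])
    return P[m],d['pixels'][m]
E
python3 - <<'E'
from h import *
np.set_printoptions(precision=2,suppress=True)
for tag in('scene0','scene1','wrist2'):
    d=load(tag)
    # fixed tab face plane (front), y within 90..114, z 115..160
    P,_=cloud(d,(630,665,92,112,132,158))
    A=np.c_[P[:,1],P[:,2],np.ones(len(P))]
    for _ in range(5):
        c=np.linalg.lstsq(A,P[:,0],rcond=None)[0]; r=P[:,0]-A@c; k=abs(r)<2*r.std()+.3; P,A=P[k],A[k]
    print(tag,'tabface n',len(P),'dx/dy,dx/dz',c,'tilt',np.degrees(np.arctan(-c[1])),'yaw',np.degrees(np.arctan(-c[0])), 'rms',r.std())
    P,_=cloud(d,(630,665,85,120,150,175)); print(' tab y',np.percentile(P[:,1],[1,99]),P[:,1].mean(),'ztop',np.percentile(P[:,2],[50,90,99]),'x at top',P[P[:,2]>161].mean(0))
    # far guides tops
    for a,b in((120,150),(60,82),(-5,25),(-72,-45)):
        P,_=cloud(d,(660,690,a,b,142,155)); 
        if len(P): print(' farguide',np.percentile(P[:,1],[2,98]),'z',np.percentile(P[:,2],[2,50,98]),'x',P[:,0].mean(), len(P))
    P,_=cloud(d,(560,760,-120,200,2,8)) ; 
    P,_=cloud(d,(560,760,-120,200,10,16)); print(' plate z',np.median(P[:,2]),'y',np.percentile(P[:,1],[1,99]))
E
```

```text
scene0 tabface n 59 dx/dy,dx/dz [ -0.    -0.46 722.81] tilt 24.566970645583268 yaw 0.19755799088097833 rms 0.5450436138960278
 tab y [ 89.94 115.57] 103.74270702048008 ztop [161.77 164.51 165.73] x at top [651.77 102.49 163.48]
 farguide [128.28 148.4 ] z [142.61 146.42 150.04] x 675.2113660131877 44
 farguide [61.3  76.57] z [142.49 145.86 148.55] x 674.4331702219213 31
 farguide [ 2.71 22.98] z [142.07 145.55 149.46] x 673.8935465211243 41
 farguide [-70.06 -49.1 ] z [142.45 145.76 149.34] x 672.6225385238283 37
 plate z 11.608109016421952 y [-69.61 150.74]
scene1 tabface n 59 dx/dy,dx/dz [ -0.    -0.46 723.23] tilt 24.82827125028427 yaw 0.0887290345803852 rms 0.5907738060319236
 tab y [ 90.37 115.59] 103.62351052586922 ztop [161.14 164.44 166.37] x at top [651.95 102.9  163.4 ]
 farguide [128.05 149.28] z [142.21 145.66 149.11] x 675.3756620897517 48
 farguide [61.37 77.31] z [142.32 145.72 148.85] x 674.6074089883979 32
 farguide [ 2.06 24.17] z [142.25 146.09 149.86] x 673.6048660911241 40
 farguide [-68.87 -48.55] z [142.33 145.84 149.99] x 672.7718927071155 36
 plate z 11.612285078763147 y [-69.54 150.85]
wrist2 tabface n 99 dx/dy,dx/dz [  0.01  -0.47 729.05] tilt 25.10744373505025 yaw -0.8174865732662268 rms 0.18874422289671663
 tab y [ 88.97 113.64] 100.03181400636352 ztop [162.42 164.27 165.26] x at top [650.59 101.29 163.17]
 farguide [126.7  147.47] z [142.44 146.76 148.29] x 673.8646799486148 123
 farguide [60.88 76.26] z [142.23 147.17 148.74] x 672.7653705642157 82
 farguide [ 2.33 22.94] z [142.29 146.73 148.98] x 671.9817156472469 116
 farguide [-69.28 -48.48] z [142.31 146.93 148.56] x 670.861666261627 118
 plate z 10.93447670265691 y [-72.33 148.79]
```

```bash
cat >> h.py <<'E'
a=np.radians(25); psi=np.radians(-0.8)
SX=np.array([np.cos(a)*np.cos(psi),np.cos(a)*np.sin(psi),np.sin(a)]); SZ=np.array([-np.sin(a)*np.cos(psi),-np.sin(a)*np.sin(psi),np.cos(a)]); SY=np.cross(SZ,SX)
E
python3 - <<'E'
from h import *
np.set_printoptions(precision=1,suppress=True,linewidth=150)
O=np.array([705,-23.,45.5])
print(SX,SY,SZ)
for tag in('scene1','wrist2'):
    d=load(tag); P,_=cloud(d,(560,760,-120,200,10,200)); Q=(P-O)@np.c_[SX,SY,SZ]
    print(tag)
    for n,y0,y1 in(('fixed tab',114,136),('midempty',-12,12),('near/hookL',24,34),('hookR',-34,-24),('g R',-50,-36),('gL',36,50),('fixed g',161,175),('fixed g2',75,89)):
        for z0 in range(-10,140,10):
            q=Q[(Q[:,1]>y0)&(Q[:,1]<y1)&(Q[:,2]>z0)&(Q[:,2]<z0+10)]
            if len(q)>2: print(n,z0,len(q),'x pct',np.percentile(q[:,0],[2,25,50,75,98]),'y',q[:,1].min(),q[:,1].max(),'z',q[:,2].max())
E
```

```text
[ 0.9 -0.   0.4] [0. 1. 0.] [-0.4  0.   0.9]
scene1
fixed tab -10 126 x pct [-81.  -71.4 -62.8 -14.8  -9.5] y 114.37989803539284 135.9303229395663 z -0.03651078131630859
fixed tab 0 42 x pct [-88.2 -85.3 -82.6 -13.3  -3.1] y 114.4234478077296 135.7616732376347 z 4.652002578718531
fixed tab 10 18 x pct [-14.4 -12.7 -10.5   0.3   1.5] y 114.21296488557526 134.4716802155784 z 19.97772869412218
fixed tab 20 31 x pct [-14.9 -13.2  -1.1   0.    0.6] y 114.53845335292097 135.61907873129653 z 28.21347621246259
fixed tab 30 22 x pct [-16.4  -0.8  -0.3  -0.1   0.8] y 114.30369541686613 135.374420117163 z 39.79910861849674
fixed tab 40 49 x pct [-17.6 -16.7 -13.6  -0.4   0.8] y 114.35766143866452 135.6396423269558 z 49.84518570683462
fixed tab 50 40 x pct [-17.4 -14.5 -12.5  -0.7   0.6] y 114.15281248260828 135.08062794326364 z 59.64318843014874
fixed tab 60 8 x pct [-2.8 -2.5 -2.3 -1.3 -0.8] y 117.54092639834516 134.24624920281383 z 69.56206546066961
fixed tab 70 16 x pct [-3.1 -3.  -2.7 -2.4  6.2] y 115.67653041982642 135.6538847330508 z 77.45271818423629
fixed tab 80 21 x pct [-4.5 -4.2 -3.8
[... 19517 characters left out ...]
818785334 88.50786275292725 z 49.891864734474304
fixed g2 50 43 x pct [-10.3   1.2   6.7   6.9   7.1] y 75.09447786319802 88.87592627784278 z 59.91978306130919
fixed g2 60 58 x pct [-9.9 -7.3  1.6  6.8  7.1] y 75.05997188605 88.12171924382127 z 69.98186514531913
fixed g2 70 91 x pct [-9.1 -5.1 -0.6  2.9  7.1] y 75.16465289711239 88.91720185471775 z 79.9893138231797
fixed g2 80 87 x pct [-10.1  -8.3  -2.7   0.8   6.9] y 75.3521025402663 88.96787916885215 z 89.998945962824
fixed g2 90 146 x pct [-14.5 -12.3  -9.4   5.8   8.7] y 75.04528730100225 88.8696127734348 z 99.98824031118473
fixed g2 100 117 x pct [-17.7 -15.2  10.6  12.7  14.3] y 77.22599767271177 88.91917161739994 z 107.87273732342412
```

```bash
python3 -m creep '{"slide":[[-0.02,-0.051,0],[-0.02,-0.051,0],[-0.02,-0.051,-0.02],[-0.0205,-0.051,-0.04],[0,0,-0.024]],"roll":[0,0,0,0,0],"gripper":[0.4,0.4,0.4,0.4,0.4]}' && python3 -m creep '{"slide":[[0,0,-0.02],[0,0,0],[0,0,0]],"roll":[0,0,0],"gripper":[0.4,0.4,0.4]}'; python3 - <<'E'
from h import *
d=snap('scene','scene3'); print(observe()['eef_pos'])
d=snap('wrist','wrist3')
crop('scene3',300,130,440,280,4,'c9')
E
```

```text
time_s: 2.8
eef_pos: [431.6, -228.9, 202.2]
orientation: [1.0, 0.011, -0.0, 0.0]
force: [0.9, 1.2, 0.0]
opening: 54.7
time_s: 3.18
eef_pos: [434.5, -226.2, 184.3]
orientation: [1.0, 0.014, 0.001, 0.001]
force: [0.5, -0.4, 0.8]
opening: 54.6
[ 434.7518211  -226.17744993  184.40914255]
```

View pics/c9.png

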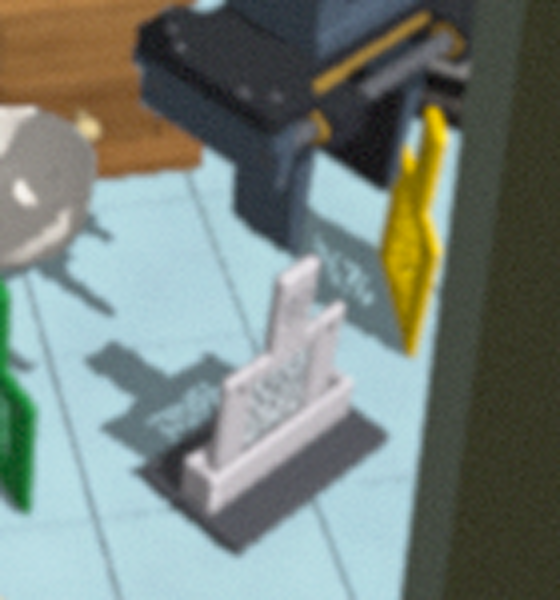

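View pics/wrist3.png

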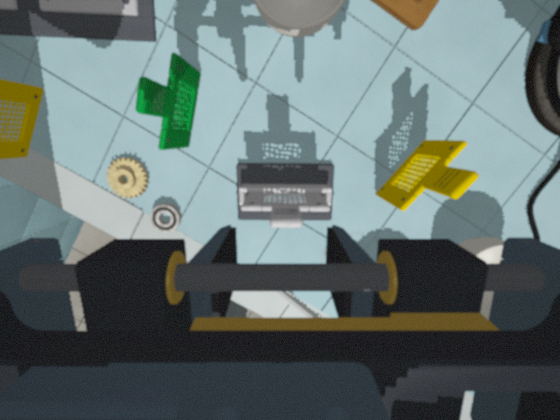

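```bash
python3 -m creep '{"slide":[[-0.0025,-0.0038,-0.02],[0,0,-0.024],[0,0,-0.015],[0,0,-0.0094],[0,0,0]],"roll":[0,0,0,0,0],"gripper":[0.4,0.4,0.4,0.4,0.4]}' ; python3 - <<'E'
from h import *
d=snap('scene','scene4'); o=observe();print(o['eef_pos'],o['force'])
d=snap('wrist','wrist4')
crop('scene4',300,130,440,280,4,'c10');crop('wrist4',200,180,360,320,4,'c11')
E
```

```text
time_s: 3.9
eef_pos: [431.8, -229.4, 114.6]
orientation: [1.0, 0.014, -0.0, -0.0]
force: [0.1, -0.1, 0.4]
opening: 54.4
[ 432.15753327 -229.59833525  115.09476264] [ 0.76604723 -0.0568104  -0.26726425]
```

View pics/c10.png

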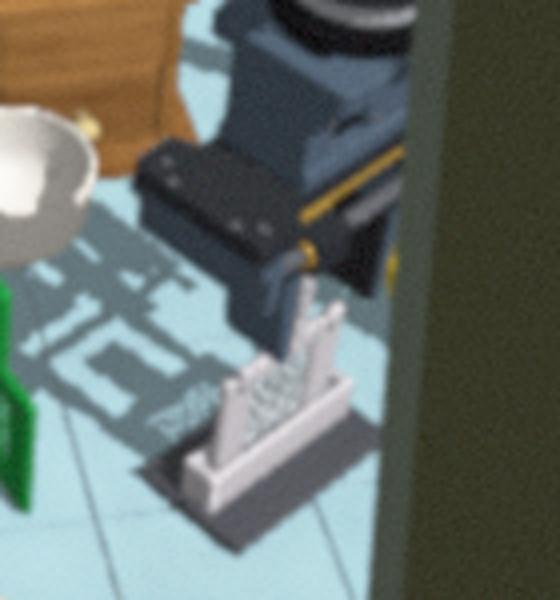

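View pics/c11.png

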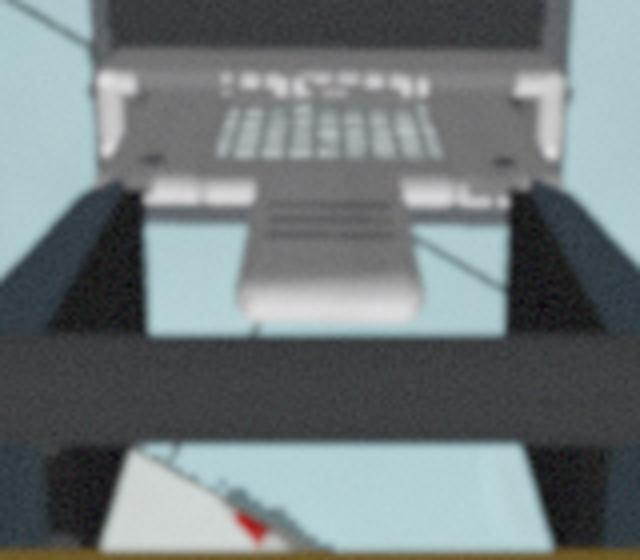

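Tab sits centred between the fingers, with the tab end at about (283,255) in the full wrist picture. I'm closing on its narrow edges, so the screen can swivel to the slot's lean.

```bash
python3 -m creep '{"slide":[[0,0,0],[0,0,0],[0,0,0],[0,0,0],[0,0,0]],"roll":[0,0,0,0,0],"gripper":[1,1,1,1,1]}' 12 && python3 -m creep '{"slide":[[0,0,0.005],[0,0,0.005],[0,0,0.005],[0,0,0.005],[0,0,0]],"roll":[0,0,0,0,0],"gripper":[1,1,1,1,1]}'; python3 - <<'E'
from h import *
d=snap('scene','scene5'); o=observe();print(o['eef_pos'],o['force'])
d=snap('wrist','wrist5');d=snap('side','side5')
crop('scene5',300,130,440,280,4,'c10');crop('side5',180,150,300,330,4,'c11')
E
```

```text
time_s: 4.62
eef_pos: [432.0, -229.6, 114.9]
orientation: [1.0, 0.014, 0.0, 0.0]
force: [-0.1, -0.3, 1.2]
opening: 25.7
time_s: 5.25
eef_pos: [432.1, -229.6, 135.3]
orientation: [1.0, 0.014, 0.0, 0.0]
force: [0.5, 0.0, -2.9]
opening: 25.8
[ 431.88799482 -229.47363522  134.99724678] [ 0.80807904  0.48561871 -2.10543317]
```

View pics/c10.png

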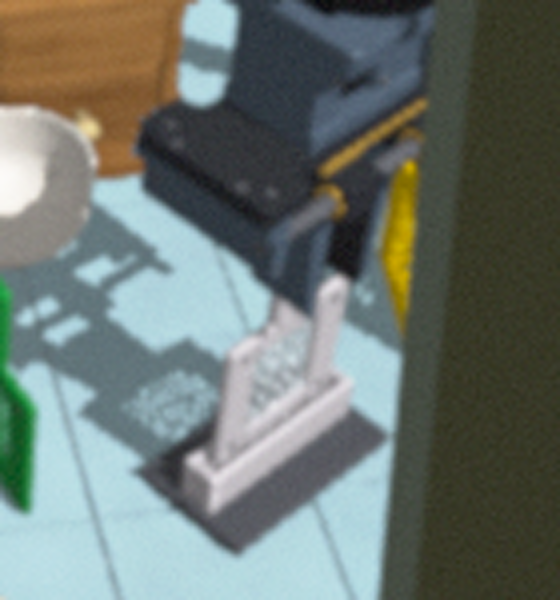

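View pics/c11.png

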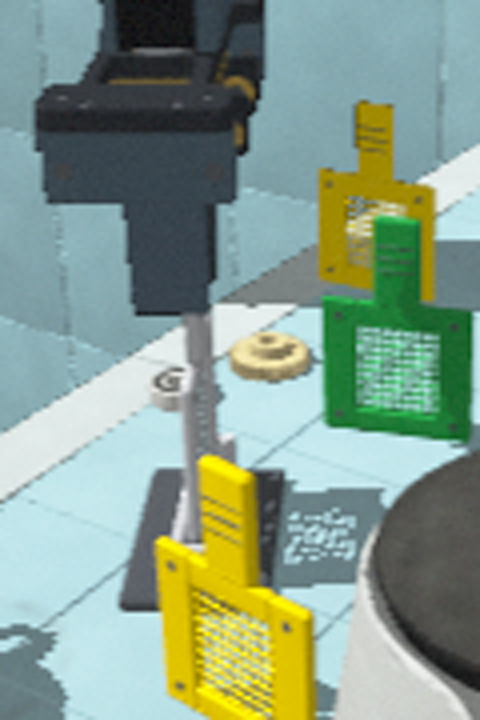

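```bash
python3 -m creep '{"slide":[[-0.010,-0.0003,-0.0004],[-0.010,-0.0003,-0.0012],[-0.010,-0.0003,-0.0022],[0,0,0]],"roll":[0,0,0,0],"gripper":[1,1,1,1]}' && python3 -m creep '{"slide":[[-0.010,-0.0003,-0.0028],[-0.010,-0.0003,-0.0034],[-0.002,0,-0.0005],[0,0,0]],"roll":[0,0,0,0],"gripper":[1,1,1,1]}'; python3 - <<'E'
from h import *
d=snap('scene','scene6'); o=observe();print(o['eef_pos'],o['force'])
d=snap('side','side6')
crop('scene6',300,130,440,280,4,'c12');crop('side6',150,150,300,330,4,'c13')
E
```

```text
time_s: 5.9
eef_pos: [400.5, -230.2, 130.8]
orientation: [1.0, 0.014, -0.001, -0.0]
force: [0.4, -0.5, -2.0]
opening: 25.9
time_s: 6.4
eef_pos: [379.4, -230.8, 124.2]
orientation: [1.0, 0.014, -0.0, -0.0]
force: [0.9, -0.4, -1.0]
opening: 25.5
[ 379.56037875 -230.82368714  124.22739321] [ 0.3786788  -0.48458255 -1.47929584]
```

View pics/c12.png

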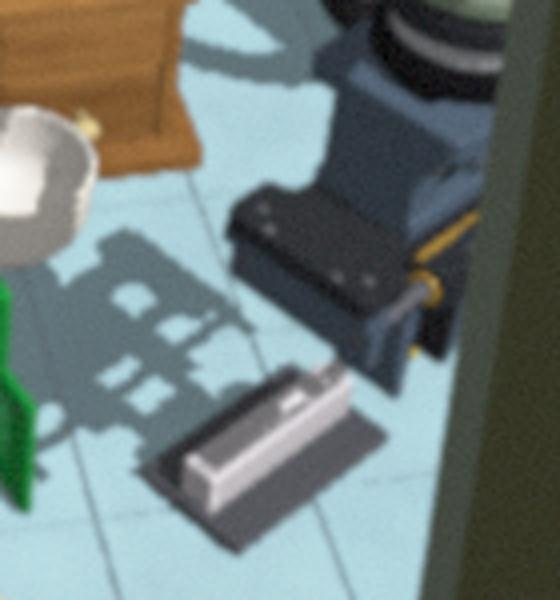

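View pics/c13.png

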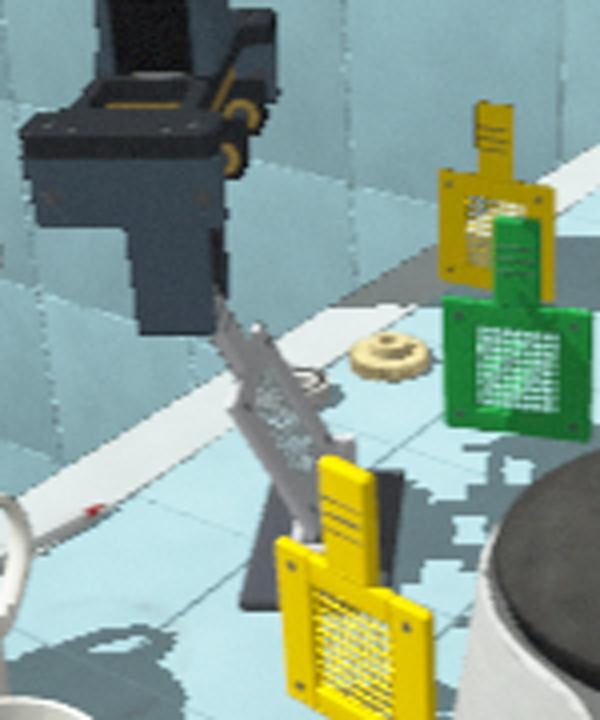

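```bash
python3 -m creep '{"slide":[[0,0,0],[0,0,0.01],[0,0,0.03],[0,0,0.04],[0,0,0]],"roll":[0,0,0,0,0],"gripper":[1,1,1,1,1]}' 30 && python3 -m creep '{"slide":[[0,0,0.02],[0,0,0]],"roll":[0,-2.3],"gripper":[1,1]}'; python3 - <<'E'
from h import *
d=snap('scene','scene7'); o=observe();print(o['eef_pos'],o['force'],o['orientation'])
d=snap('side','side7');d=snap('wrist','wrist7')
crop('scene7',300,100,440,250,4,'c12');crop('side7',150,100,300,280,4,'c13')
E
```

```text
time_s: 7.12
eef_pos: [381.6, -232.2, 207.6]
orientation: [1.0, 0.014, 0.003, 0.002]
force: [0.6, -0.4, -1.7]
opening: 25.6
time_s: 7.38
eef_pos: [379.9, -231.1, 224.7]
orientation: [1.0, -0.006, 0.0, 0.0]
force: [0.2, 0.1, -1.4]
opening: 25.9
[ 379.44255269 -230.79994709  224.00210532] [-0.65276398  1.66885727 -2.33704712] [ 9.99975961e-01 -6.92391468e-03 -3.67144739e-04 -5.13284243e-05]
```

View pics/c12.png

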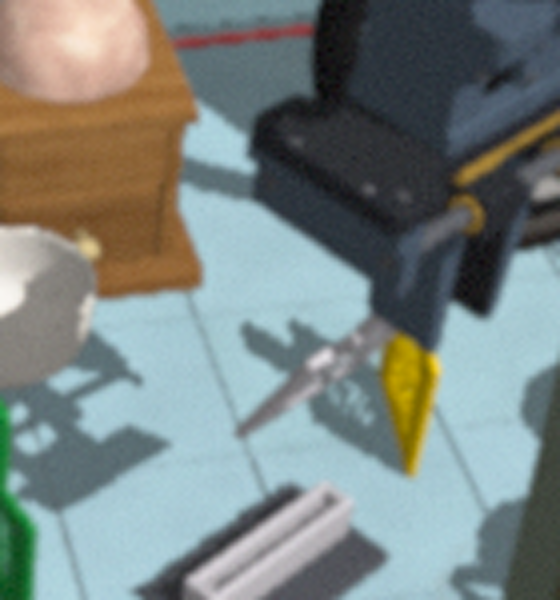

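View pics/c13.png

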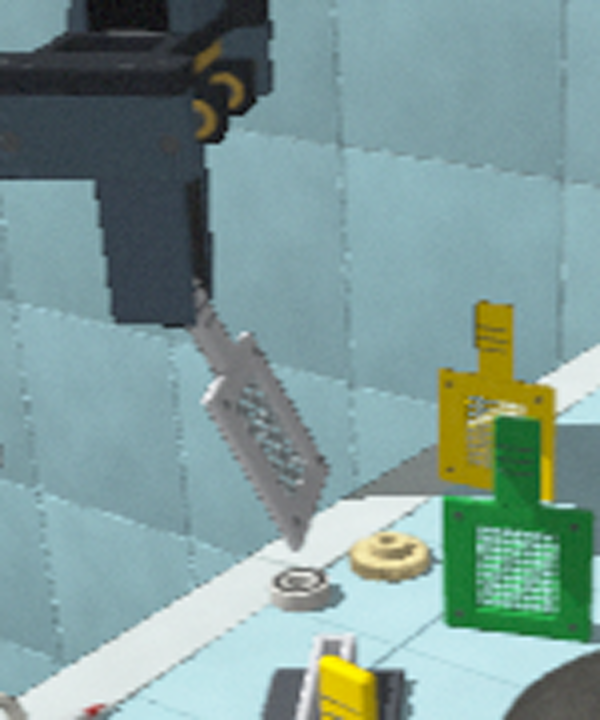

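View pics/wrist7.png

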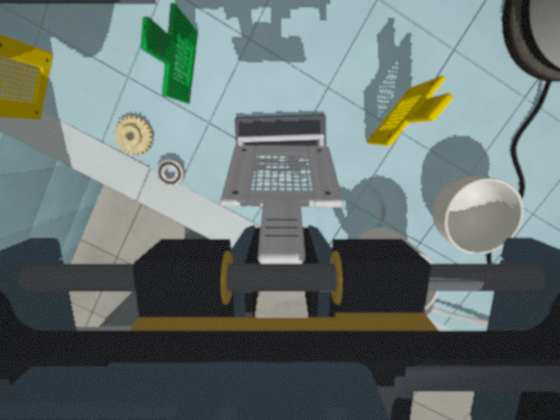

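```bash
cat >> h.py <<'E'
def fit(P):
    for _ in range(6):
        c=P.mean(0); n=np.linalg.svd(P-c)[2][2]; r=(P-c)@n; k=abs(r)<max(2*r.std(),.6)
        if k.all(): break
        P=P[k]
    return c,n*np.sign(n[0]),r.std(),P
def screenpose(tag,tcp):
    d=load(tag); t=np.asarray(tcp)
    P,_=cloud(d,(t[0]-5,t[0]+90,t[1]-48,t[1]+48,t[2]-110,t[2]-5))
    c,n,s,P=fit(P)
    zax=np.array([0,0,1.])-n*n[2]; zax/=np.linalg.norm(zax)
    print(tag,'n',n.round(3),'tilt',np.degrees(np.arcsin(n[2])).round(1),'yaw',np.degrees(np.arctan2(n[1],n[0])).round(1),'rms',s.round(2),len(P))
    yax=np.cross(zax,n); q=(P-t)@np.c_[n,yax,zax]
    print('  rel TCP: x',q[:,0].mean().round(1),'y',np.percentile(q[:,1],[1,99]).round(1),'z',np.percentile(q[:,2],[.5,99.5]).round(1))
    lo=q[q[:,2]<np.percentile(q[:,2],.5)+6]; 
    for y in (-35,-20,0,20,35):
        k=q[abs(q[:,1]-y)<6]
        if len(k): print('   y',y,'zmin',k[:,2].min().round(1),'zmax',k[:,2].max().round(1))
    return n,yax,zax
E
python3 - <<'E'
from h import *
t=observe()['eef_pos']; print(t)
for g in('scene7','side7','wrist7'): screenpose(g,t)
E
```

```text
[ 379.15222365 -230.57843864  223.41650377]
scene7 n [ 0.9   -0.026  0.434] tilt 25.7 yaw -1.6 rms 1.26 278
  rel TCP: x 13.7 y [-38.   42.4] z [-111.  -15.]
   y -35 zmin -107.7 zmax -67.0
   y -20 zmin -103.8 zmax -52.9
   y 0 zmin -112.7 zmax -24.1
   y 20 zmin -108.1 zmax -30.6
   y 35 zmin -112.0 zmax -30.2
side7 n [ 0.903 -0.022  0.429] tilt 25.4 yaw -1.4 rms 1.19 796
  rel TCP: x 15.3 y [-43.8  38. ] z [-108.5  -14.4]
   y -35 zmin -109.4 zmax -30.0
   y -20 zmin -108.3 zmax -12.5
   y 0 zmin -109.6 zmax -13.9
   y 20 zmin -109.5 zmax -30.4
   y 35 zmin -108.8 zmax -29.9
wrist7 n [ 0.905 -0.017  0.425] tilt 25.2 yaw -1.1 rms 0.69 4739
  rel TCP: x 15.4 y [-40.5  40.8] z [-109.9  -13.5]
   y -35 zmin -111.3 zmax -31.1
   y -20 zmin -110.6 zmax -31.0
   y 0 zmin -110.3 zmax -12.9
   y 20 zmin -109.9 zmax -31.5
   y 35 zmin -109.6 zmax -31.1
```

```bash
cat >> h.py <<'E'
O=np.array([705,-23.,45.5])
def tcp_for(zs,xs=-0.65,ys=-0.5,off=(12.4,0.15,-110),z0=2): return O+SX*(xs-off[0])+SY*(ys-off[1])+SZ*(z0+zs-off[2])
E
python3 - <<'E'
from h import *
o=observe()['eef_pos']; 
for z in(115,95,60,0): print(z,tcp_for(z),tcp_for(z)-o)
P,_=cloud(load('wrist2'),(480,620,-200,-60,100,200)); print(P.max(0),P.min(0))
E
```

```text
115 [597.23976672 -22.14534888 245.71669934] [218.08754307 208.43308976  22.30019557]
95 [605.69130805 -22.26336233 227.5905436 ] [226.5390844  208.31507631   4.17403983]
60 [620.48150538 -22.46988586 195.86977105] [241.32928174 208.10855278 -27.54673271]
0 [645.83612938 -22.82392621 141.49130383] [266.68390573 207.75451243 -81.92519993]
[ 542.66854031 -116.29207556  131.1829011 ] [ 517.20132315 -128.24074957  100.19090113]
```

```bash
python3 -m creep '{"slide":[[0,0,0.03],[0.02,0.02,0.01],[0.04,0.04,0],[0.04,0.04,0],[0.04,0.04,0]],"roll":[0,0,0,0,0],"gripper":[1,1,1,1,1]}' && python3 -m creep '{"slide":[[0.04,0.04,0],[0.02,0.02,0],[0.01,0.008,0],[0,0,0],[0,0,0]],"roll":[0,0,0,0,0],"gripper":[1,1,1,1,1]}'; python3 - <<'E'
from h import *
d=snap('wrist','wrist8'); t=observe()['eef_pos']; print(t,tcp_for(115)-t)
screenpose('wrist8',t)
E
```

```text
time_s: 8.15
eef_pos: [520.5, -89.6, 263.4]
orientation: [1.0, -0.006, -0.001, 0.0]
force: [0.7, -0.2, -1.6]
opening: 25.5
time_s: 8.78
eef_pos: [588.9, -24.0, 264.2]
orientation: [1.0, -0.006, -0.0, 0.0]
force: [-1.1, -0.8, -1.9]
opening: 25.5
[588.96739074 -24.02264772 264.42994028] [  8.27237598   1.87729884 -18.71324093]
wrist8 n [ 0.904 -0.017  0.426] tilt 25.2 yaw -1.1 rms 0.68 4728
  rel TCP: x 15.1 y [-40.6  40.8] z [-110.1  -13.6]
   y -35 zmin -111.6 zmax -31.2
   y -20 zmin -110.6 zmax -31.3
   y 0 zmin -110.4 zmax -12.6
   y 20 zmin -110.3 zmax -31.2
   y 35 zmin -110.1 zmax -31.4
```

View pics/wrist8.png

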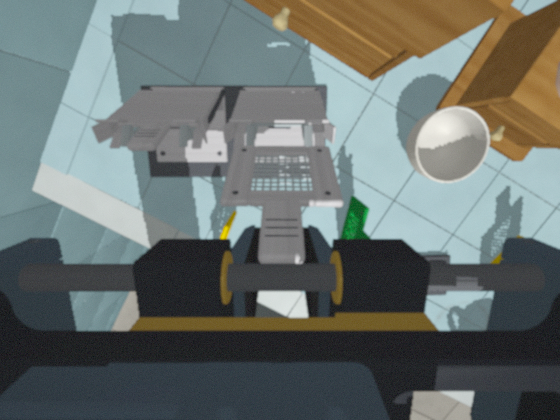

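```bash
cat >> h.py <<'E'
def slotcheck(tag):
    d=load(tag); P,_=cloud(d,(560,760,-120,200,10,200)); Q=(P-O)@np.c_[SX,SY,SZ]
    f=lambda y0,y1,z0,z1,x0=-30,x1=30: Q[(Q[:,1]>y0)&(Q[:,1]<y1)&(Q[:,2]>z0)&(Q[:,2]<z1)&(Q[:,0]>x0)&(Q[:,0]<x1)]
    for n,q in (('rear outer',f(-40,40,20,80,3,12)),('rear outer fixed',f(90,160,20,80,3,12)),('farguideTop R',f(-50,-22,104,112,5,20)),('farguideTop L',f(22,50,104,112,5,20)),('fixed tab end',f(112,138,128,140,-8,8))):
        if len(q)>5: print(tag,n,len(q),'x',np.percentile(q[:,0],[5,50,95]).round(1),'y',np.percentile(q[:,1],[2,98]).round(1),'z',np.percentile(q[:,2],[5,50,95]).round(1))
E
python3 - <<'E'
from h import *
for t in('wrist2','wrist8','scene1'): slotcheck(t)
E
```

```text
wrist2 rear outer 581 x [6.6 6.8 7. ] y [-37.4  37.8] z [23.1 48.9 76.1]
wrist2 rear outer fixed 513 x [6.8 7.  7.2] y [ 92.3 158.6] z [22.7 49.2 76.6]
wrist2 farguideTop R 97 x [10.8 12.6 14. ] y [-46.5 -25.9] z [104.7 106.2 107.4]
wrist2 farguideTop L 100 x [10.7 12.7 14. ] y [24.8 45.4] z [104.4 105.9 107.6]
wrist2 fixed tab end 258 x [-4.9 -1.3  1.7] y [112.4 135.8] z [128.6 130.6 132.2]
wrist8 rear outer 1445 x [6.4 6.8 7.2] y [-38.3  38.5] z [23.5 53.  77.7]
wrist8 rear outer fixed 1275 x [6.5 7.  7.4] y [ 91.5 158.5] z [23.7 53.3 78. ]
wrist8 farguideTop R 71 x [11.7 13.1 14. ] y [-46.9 -25.9] z [105.2 106.4 107.5]
wrist8 farguideTop L 71 x [11.7 12.9 14. ] y [25.  45.9] z [104.8 106.3 107.3]
wrist8 fixed tab end 222 x [-4.5 -0.6  1.9] y [112.3 136.4] z [128.4 130.4 131.8]
scene1 rear outer 234 x [5.4 6.4 7.2] y [-37.7  35.5] z [23.8 55.  77.3]
scene1 rear outer fixed 32 x [5.6 6.3 7.2] y [ 97.4 159.8] z [29.8 74.2 79.4]
scene1 farguideTop R 20 x [12.8 14.2 16.4] y [-46.  -26.5] z [104.3 106.  107.8]
scene1 farguideTop L 23 x [11.3 14.  16. ] y [25.6 46.7] z [104.2 106.5 108.9]
scene1 fixed tab end 51 x [-3.7 -0.5  3.4] y [112.6 137.4] z [128.2 130.  132.2]
```

```bash
python3 - <<'E'
from h import *
t=observe()['eef_pos']
for z in (112,98,60,20,0): print(z,(tcp_for(z,xs=-1.2,z0=.7)-t).round(1))
print(SZ*20)
E
```

```text
112 [  9.6   1.9 -22.8]
98 [ 15.5   1.8 -35.5]
60 [ 31.6   1.6 -70. ]
20 [  48.5    1.3 -106.2]
0 [  56.9    1.2 -124.3]
[-8.45154133  0.11801345 18.12615574]
```

```bash
python3 -m creep '{"slide":[[0.0096,0.0019,-0.01],[0,0,-0.0128],[0,0,0],[0,0,0]],"roll":[0,0,0,0],"gripper":[1,1,1,1]}'; python3 - <<'E'
from h import *
d=snap('wrist','wrist9');d=snap('scene','scene9');d=snap('side','side9'); t=observe(); print(t['eef_pos'],t['force'])
screenpose('wrist9',t['eef_pos'])
for z in (112,98,90): print(z,(tcp_for(z,xs=-1.2,z0=.7)-t['eef_pos']).round(1))
crop('scene9',130,90,290,240,4,'c14');crop('side9',240,70,400,220,4,'c15');crop('wrist9',200,80,360,220,4,'c16')
E
```

```text
time_s: 9.32
eef_pos: [599.3, -21.1, 241.3]
orientation: [1.0, -0.006, -0.0, 0.0]
force: [0.4, 0.4, -2.2]
opening: 25.4
[599.60177959 -21.07212876 241.93471644] [ 0.76345986  0.18977172 -1.82317963]
wrist9 n [ 0.905 -0.017  0.425] tilt 25.2 yaw -1.1 rms 0.82 5027
  rel TCP: x 14.8 y [-40.5  40.9] z [-111.   -13.5]
   y -35 zmin -111.5 zmax -31.0
   y -20 zmin -111.9 zmax -31.7
   y 0 zmin -111.1 zmax -12.6
   y 20 zmin -110.4 zmax -31.5
   y 35 zmin -110.4 zmax -31.5
112 [-1.  -1.1 -0.3]
98 [  4.9  -1.2 -13. ]
90 [  8.3  -1.2 -20.3]
```

View pics/c14.png

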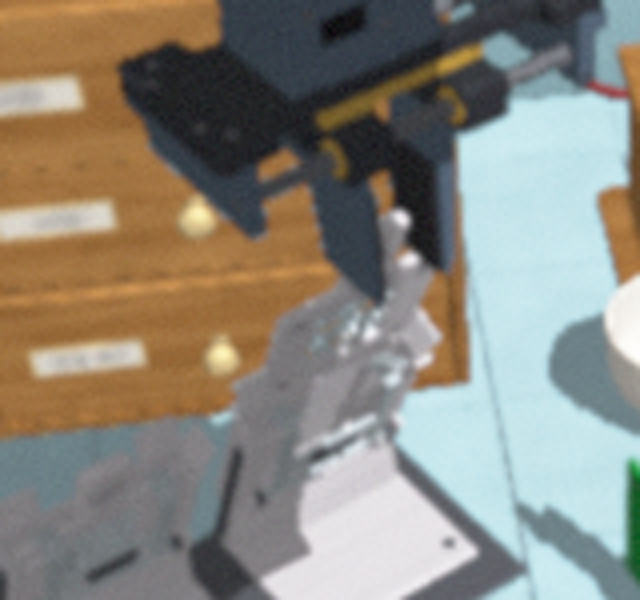

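View pics/c15.png

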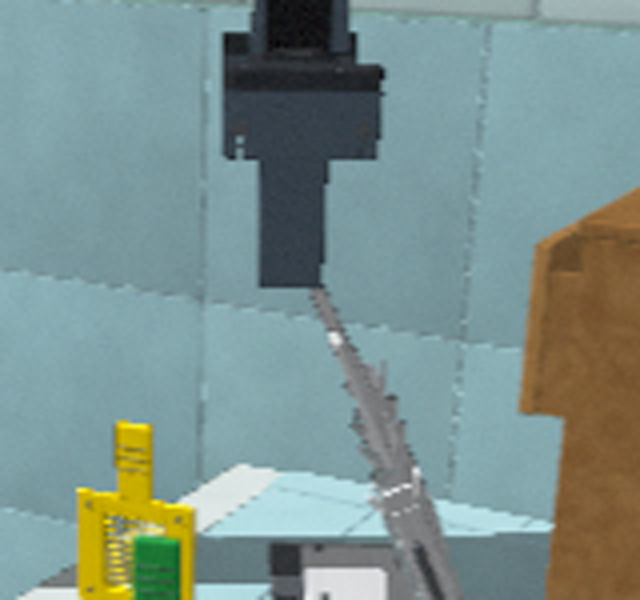

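View pics/c16.png

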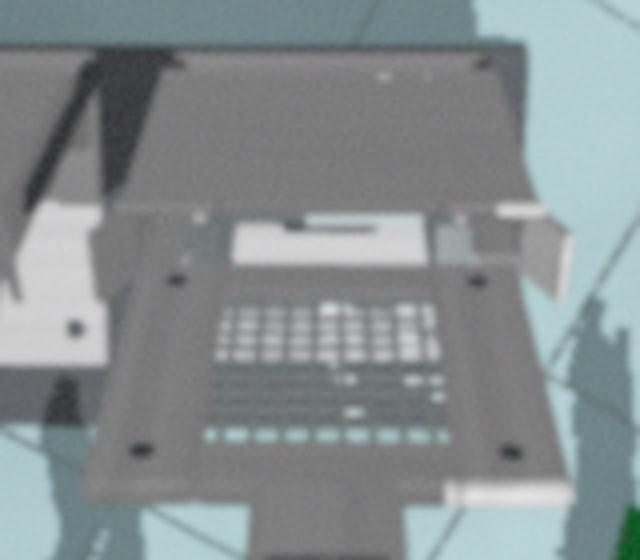

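```bash
python3 -m creep '{"slide":[[0.0005,-0.0012,-0.0033],[0.0015,0,-0.0032],[0.0015,0,-0.0032],[0.0014,0,-0.0033],[0,0,0]],"roll":[0,0,0,0,0],"gripper":[1,1,1,1,1]}' 40;  python3 - <<'E'
from h import *
d=snap('wrist','wrist10'); t=observe(); print(t['eef_pos'],t['force'])
for z in (98,90,80): print(z,(tcp_for(z,xs=-1.2,z0=.7)-t['eef_pos']).round(1))
screenpose('wrist10',t['eef_pos'])
crop('wrist10',200,80,360,220,4,'c16')
E
```

```text
time_s: 10.1
eef_pos: [604.2, -22.3, 228.0]
orientation: [1.0, -0.006, -0.0, 0.0]
force: [0.3, 1.0, -1.9]
opening: 25.6
[604.2779891  -22.25649276 228.28946953] [ 0.26655711  0.30896962 -1.53735432]
98 [0.2 0.  0.6]
90 [ 3.6 -0.  -6.6]
80 [  7.8  -0.1 -15.7]
wrist10 n [ 0.906 -0.017  0.422] tilt 25.0 yaw -1.1 rms 1.03 5911
  rel TCP: x 15.0 y [-40.6  41.1] z [-120.8  -13.6]
   y -35 zmin -123.6 zmax -31.2
   y -20 zmin -122.5 zmax -30.5
   y 0 zmin -110.5 zmax -12.6
   y 20 zmin -122.7 zmax -31.2
   y 35 zmin -122.8 zmax -31.1
```

View pics/c16.png

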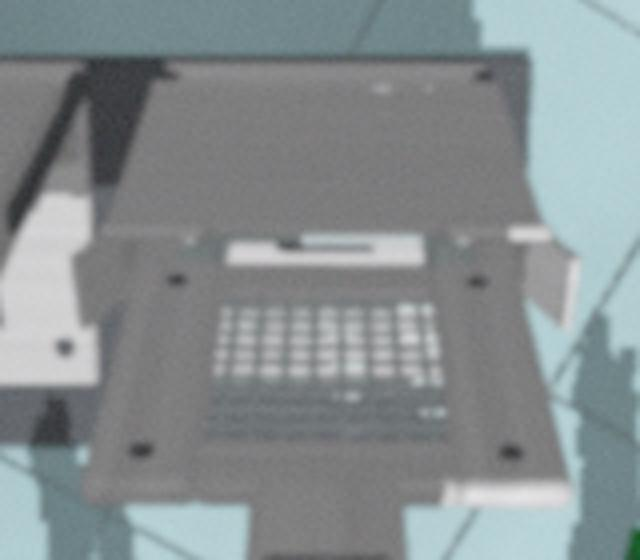

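```bash
python3 -m creep '{"slide":[[0.0017,0,-0.0036],[0.0017,0,-0.0036],[0.0017,0,-0.0036],[0,0,0]],"roll":[0,0,0,0],"gripper":[1,1,1,1]}'; python3 -m creep '{"slide":[[0.0017,0,-0.0036],[0.0017,0,-0.0036],[0.0017,0,-0.0036],[0,0,0]],"roll":[0,0,0,0],"gripper":[1,1,1,1]}';  python3 - <<'E'
from h import *
d=snap('wrist','wrist11');d=snap('side','side11'); t=observe(); print(t['eef_pos'],t['force'])
for z in (75,60): print(z,(tcp_for(z,xs=-1.2,z0=.7)-t['eef_pos']).round(1))
screenpose('wrist11',t['eef_pos'])
crop('wrist11',200,80,360,220,4,'c16');crop('side11',240,70,400,220,4,'c17')
E
```

```text
time_s: 10.65
eef_pos: [609.7, -22.4, 218.5]
orientation: [1.0, -0.006, 0.001, 0.0]
force: [-1.5, -0.5, 1.0]
opening: 25.4
time_s: 11.15
eef_pos: [615.1, -22.2, 206.1]
orientation: [1.0, -0.006, 0.0, 0.0]
force: [1.6, 0.6, -2.7]
opening: 25.6
[614.9211242  -22.20573344 206.24646396] [ 2.92449565  0.53470755 -2.10415781]
75 [-0.7 -0.2  1.8]
60 [  5.6  -0.3 -11.8]
wrist11 n [ 0.879 -0.015  0.477] tilt 28.5 yaw -1.0 rms 1.19 6344
  rel TCP: x 13.2 y [-44.   46.5] z [-131.1  -15.1]
   y -35 zmin -132.0 zmax -31.8
   y -20 zmin -131.7 zmax -31.5
   y 0 zmin -131.7 zmax -14.0
   y 20 zmin -131.9 zmax -31.8
   y 35 zmin -131.7 zmax -31.8
```

View pics/c16.png

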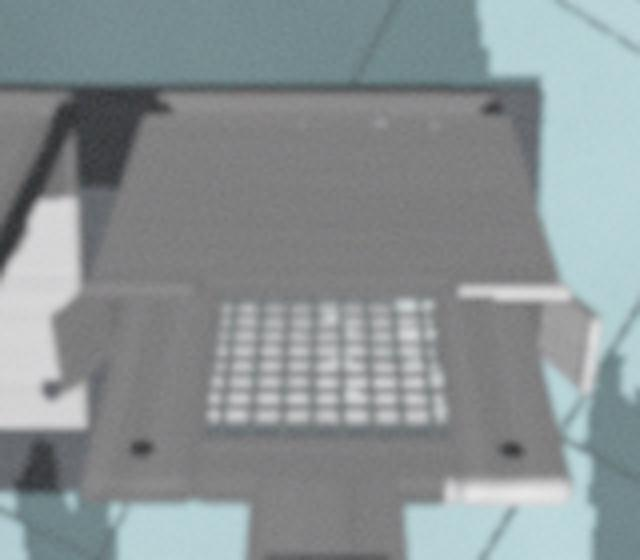

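View pics/c17.png

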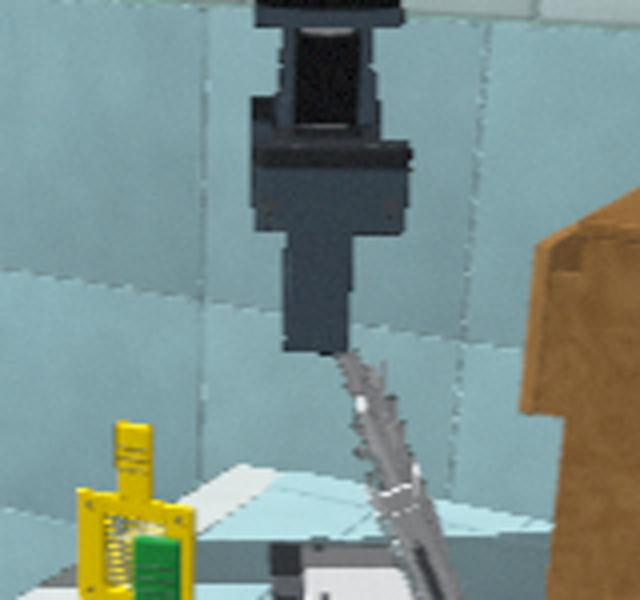

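```bash
python3 -m creep '{"slide":[[0.0021,0,-0.0045],[0.0021,0,-0.0045],[0.0021,0,-0.0045],[0.0021,0,-0.0045],[0,0,0]],"roll":[0,0,0,0,0],"gripper":[1,1,1,1,1]}'; python3 -m creep '{"slide":[[0.0021,0,-0.0045],[0.0021,0,-0.0045],[0.0021,0,-0.0045],[0,0,0]],"roll":[0,0,0,0],"gripper":[1,1,1,1]}';  python3 - <<'E'
from h import *
d=snap('wrist','wrist12'); t=observe(); print(t['eef_pos'],t['force'])
for z in (40,20,0): print(z,(tcp_for(z,xs=-1.2,z0=.7)-t['eef_pos']).round(1))
P,_=cloud(d,(600,760,-80,40,20,300)); Q=(P-O)@np.c_[SX,SY,SZ]; q=Q[(abs(Q[:,1])<9)&(Q[:,2]>110)&(abs(Q[:,0])<20)]; print('tab',np.percentile(q[:,2],[2,98]),np.percentile(q[:,0],[5,50,95]))
crop('wrist12',200,80,360,220,4,'c16')
E
```

```text
time_s: 11.88
eef_pos: [623.3, -22.3, 188.1]
orientation: [1.0, -0.006, 0.0, 0.0]
force: [3.0, 0.5, -2.5]
opening: 25.5
time_s: 12.38
eef_pos: [629.5, -22.2, 174.6]
orientation: [1.0, -0.006, 0.0, 0.0]
force: [4.1, -0.8, -1.6]
opening: 25.3
[629.50593986 -22.27786152 174.78477972] [ 2.91563291  0.05739354 -2.804995  ]
40 [-0.5 -0.3  1.5]
20 [  7.9  -0.4 -16.6]
0 [ 16.4  -0.5 -34.7]
tab [111.94830029 167.07712524] [-1.50941036  1.97348109  2.9072788 ]
```

View pics/c16.png

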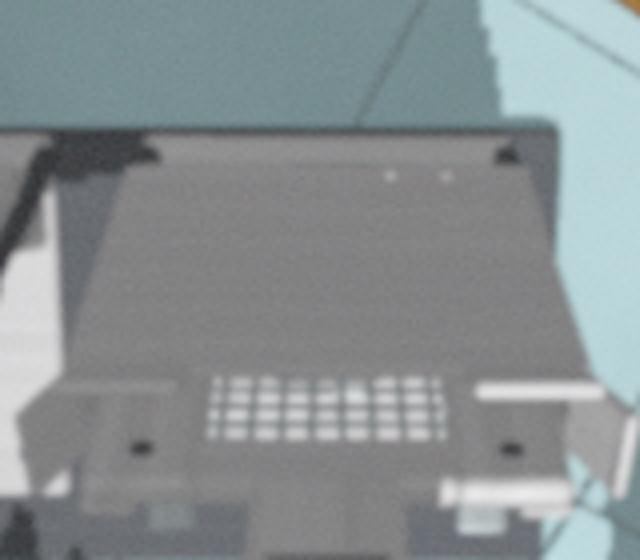

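```bash
python3 -m creep '{"slide":[[0.0021,0,-0.0045],[0.0021,0,-0.0045],[0.0021,0,-0.0045],[0.0021,0,-0.0045],[0,0,0]],"roll":[0,0,0,0,0],"gripper":[1,1,1,1,1]}'; python3 -m creep '{"slide":[[0.0021,0,-0.0045],[0.0021,0,-0.0045],[0,0,0]],"roll":[0,0,0],"gripper":[1,1,1]}';  python3 - <<'E'
from h import *
d=snap('wrist','wrist13');snap('scene','scene13'); t=observe(); print(t['eef_pos'],t['force'])
for z in (5,0): print(z,(tcp_for(z,xs=-1.2,z0=.7)-t['eef_pos']).round(1))
crop('wrist13',200,80,360,240,4,'c16');crop('scene13',130,90,290,240,4,'c17')
E
```

```text
time_s: 13.05
eef_pos: [637.8, -22.2, 156.6]
orientation: [1.0, -0.006, -0.0, 0.0]
force: [3.3, -0.3, -1.1]
opening: 25.4
time_s: 13.42
eef_pos: [641.9, -22.3, 147.7]
orientation: [1.0, -0.006, -0.0, 0.0]
force: [4.0, -0.4, -1.2]
opening: 25.2
[641.86141006 -22.26296863 147.87169211] [ 3.33202876  0.30369891 -1.61421   ]
5 [ 1.9 -0.5 -3.3]
0 [ 4.  -0.6 -7.8]
```

View pics/c16.png

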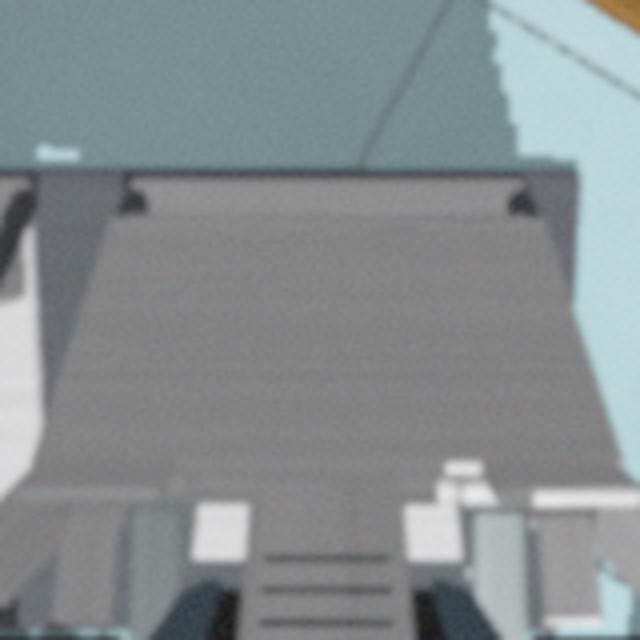

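View pics/c17.png

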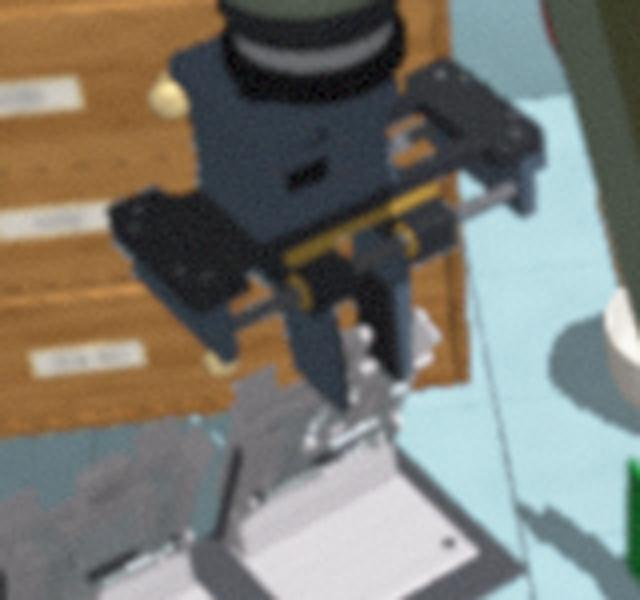

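```bash
for i in 1 ; do python3 -m creep '{"slide":[[0.0012,0,-0.0026],[0.0008,0,-0.0018],[0,0,0]],"roll":[0,0,0],"gripper":[1,1,1]}'; done; python3 -m creep '{"slide":[[0.0008,0,-0.0018],[0,0,0]],"roll":[0,0],"gripper":[1,1]}'
```

```text
time_s: 13.9
eef_pos: [642.0, -22.2, 142.8]
orientation: [1.0, -0.006, -0.002, -0.0]
force: [-0.7, 0.7, -2.5]
opening: 25.4
time_s: 14.15
eef_pos: [644.1, -22.3, 141.9]
orientation: [1.0, -0.006, -0.001, 0.0]
force: [0.1, 0.5, -0.7]
opening: 25.5
```

```bash
python3 -m creep '{"slide":[[0.0008,0,-0.0018],[0,0,0]],"roll":[0,0],"gripper":[1,1]}'; python3 - <<'E'
from h import *
t=observe(); print(t['eef_pos'],t['force'])
for z in (5,0): print(z,(tcp_for(z,xs=-1.2,z0=.7)-t['eef_pos']).round(1))
E
```

```text
time_s: 14.4
eef_pos: [644.5, -22.3, 142.0]
orientation: [1.0, -0.006, -0.001, 0.0]
force: [-3.7, 0.2, 6.8]
opening: 25.4
[644.52032955 -22.33882445 142.02553958] [-3.72758532  0.22880798  6.75549244]
5 [-0.7 -0.5  2.6]
0 [ 1.4 -0.5 -1.9]
```

```bash
python3 - <<'E'
from h import *
d=snap('wrist','wrist14');snap('scene','scene14');snap('side','side14')
crop('wrist14',200,120,360,260,4.5,'c16');crop('scene14',150,140,250,240,6,'c17');crop('side14',290,120,370,220,6,'c18')
E
```

```text
(no output)
```

View pics/c16.png

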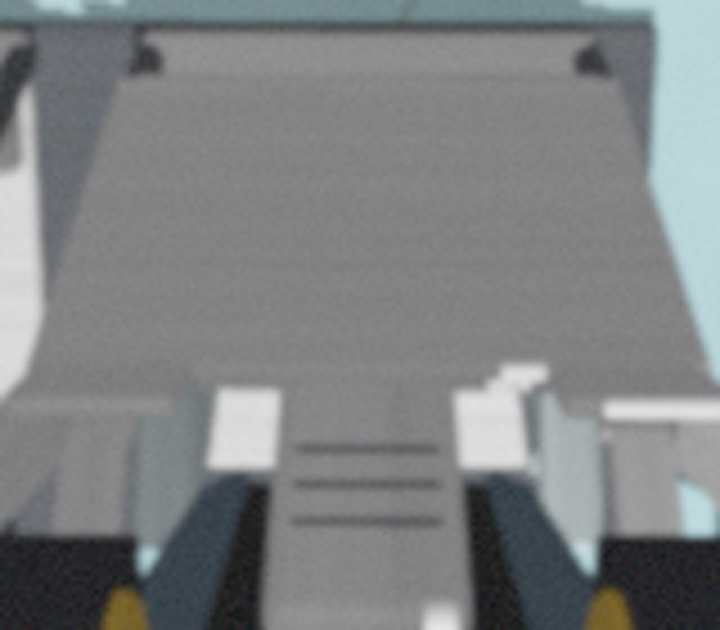

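View pics/c17.png

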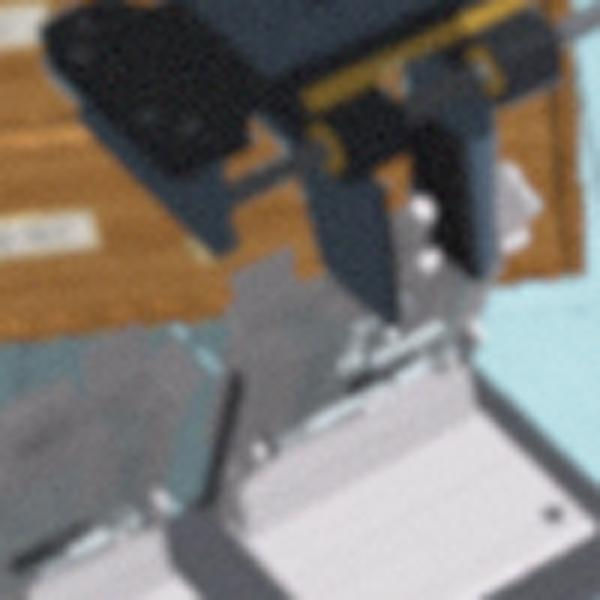

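View pics/c18.png

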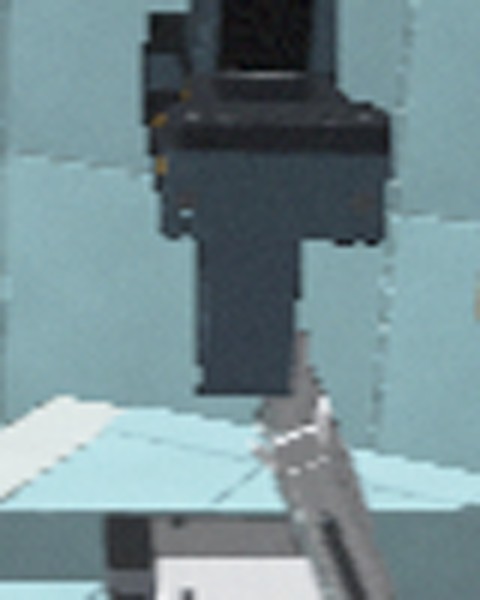

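```bash
python3 -m creep '{"slide":[[0.0006,0,-0.0013],[0,0,0],[0,0,0]],"roll":[0,0,0],"gripper":[1,1,1]}'; python3 - <<'E'
from h import *
t=observe(); print(t['eef_pos'],t['force'],t['ft_torque'])
snap('wrist','wrist15'); d=load('wrist15')
P,_=cloud(d,(600,760,-130,160,20,300)); Q=(P-O)@np.c_[SX,SY,SZ]
q=Q[(abs(Q[:,1])<9)&(Q[:,2]>100)&(abs(Q[:,0])<8)]; print('tab',np.percentile(q[:,2],[50,98,100]),np.percentile(q[:,0],[5,50,95]))
q=Q[(abs(Q[:,1]-124.4)<9)&(Q[:,2]>100)&(abs(Q[:,0])<8)]; print('fixed tab',len(q)and np.percentile(q[:,2],[50,98,100]))
E
```

```text
time_s: 14.92
eef_pos: [644.6, -22.4, 142.0]
orientation: [1.0, -0.006, -0.001, 0.0]
force: [-8.0, 0.0, 12.9]
opening: 25.4
[644.61519353 -22.35901408 142.01823925] [-8.03835214e+00  7.46417585e-03  1.28858623e+01] [0.06239151 1.42161141 0.04284702]
tab [120.08925417 131.40397122 132.15575   ] [-2.23874007  1.53701116  2.39090126]
fixed tab [113.12637938 130.87179278 131.96923745]
```

```bash
python3 -m creep '{"slide":[[-0.0008,0,0.0018],[0,0,0],[0,0,0]],"roll":[0,0,0],"gripper":[1,1,1]}'; python3 -m creep '{"slide":[[0,0,0],[0,0,0],[0,0,0]],"roll":[0,0,0],"gripper":[0.62,0.62,0.62]}'; python3 - <<'E'
from h import *
t=observe(); print(t['eef_pos'],t['force'],t['ft_torque'])
E
```

```text
time_s: 15.35
eef_pos: [644.5, -22.3, 142.0]
orientation: [1.0, -0.006, -0.0, 0.0]
force: [-4.3, 0.2, 7.1]
opening: 25.4
time_s: 15.72
eef_pos: [645.4, -22.2, 140.5]
orientation: [1.0, -0.006, -0.0, 0.0]
force: [0.1, -0.5, -0.3]
opening: 34.5
[645.42964793 -22.22671651 140.51243145] [ 0.06552002 -0.54580906 -0.28255082] [ 0.06547498 -0.00521957 -0.03791548]
```

```bash
python3 -m creep '{"slide":[[-0.006,0,0.013],[-0.01,0,0.022],[-0.02,0,0.045],[-0.03,0,0.045],[-0.03,0,0]],"roll":[0,0,0,0,0],"gripper":[0.62,0.62,0.62,0.62,0.62]}'; python3 -m creep '{"slide":[[-0.03,0,0],[0,0,0],[0,0,0]],"roll":[0,0,0],"gripper":[0.5,0.5,0.5]}'; python3 - <<'E'
from h import *
t=observe(); print(t['eef_pos'],t['force'],t['ft_torque'])
snap('scene','scene16'); d=snap('wrist','wrist16')
P,_=cloud(d,(600,760,-130,160,20,300)); Q=(P-O)@np.c_[SX,SY,SZ]
for n,c in(('mine',-.5),('fixed',124.4)):
    q=Q[(abs(Q[:,1]-c)<9)&(Q[:,2]>100)&(abs(Q[:,0])<9)]; k=q[q[:,2]<125]; e=q[q[:,2]>127]
    print(n,'end z',np.percentile(e[:,2],[10,50,90,98]).round(1),'upper face x',np.percentile(k[:,0],[10,50,90]).round(2))
    k=Q[(abs(Q[:,1]-c)<20)&(Q[:,2]>105)&(Q[:,2]<127)&(abs(Q[:,0])<9)]; print('  tab y',np.percentile(k[:,1],[1,99]).round(1))
    for s in(-1,1):
        k=Q[(abs(Q[:,1]-c-s*29)<4)&(Q[:,2]>84)&(Q[:,2]<100)&(Q[:,0]<5.5)&(Q[:,0]>-16)]
        print('  hook',s,len(k),np.percentile(k[:,0],[5,50,95]).round(1),np.percentile(k[:,2],[5,50,95]).round(1))
crop('scene16',110,150,270,300,5,'c17'); 
u=[proj(d,O+SY*y+SZ*90) for y in(-60,190)]; print(u)
E
```

```text
time_s: 16.35
eef_pos: [550.2, -22.4, 272.1]
orientation: [1.0, -0.006, 0.006, 0.0]
force: [-0.4, -0.2, -0.5]
opening: 34.7
time_s: 16.73
eef_pos: [519.9, -22.3, 267.2]
orientation: [1.0, -0.006, 0.001, 0.0]
force: [-0.4, -0.6, 0.5]
opening: 45.6
[519.87062636 -22.30084728 267.18022637] [-0.38835912 -0.59663132  0.46859903] [0.00417372 0.03076614 0.00420343]
mine end z [128.9 130.8 131.8 132.4] upper face x [-3.25 -2.67 -2.2 ]
  tab y [-12.9  12.1]
  hook -1 126 [-9.5 -4.1  5.2] [88.5 93.1 99.1]
  hook 1 143 [-9.6 -3.9  4.6] [87.8 93.4 99.3]
fixed end z [129.3 130.6 131.8 132.4] upper face x [1.83 2.   2.32]
  tab y [111.  134.1]
  hook -1 167 [-13.3  -5.    1. ] [86.5 92.  99.2]
  hook 1 124 [-8.7 -2.8  4.7] [87.  91.9 98.6]
[array([342.4500626,  52.7457154]), array([80.87788118, 52.40719724])]
```

View pics/c17.png

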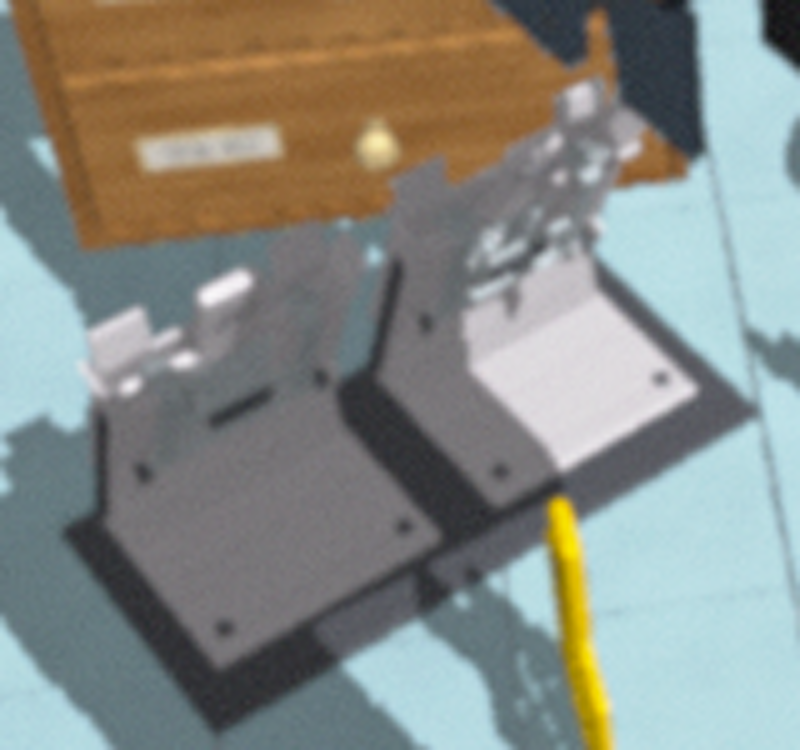

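View pics/wrist16.png

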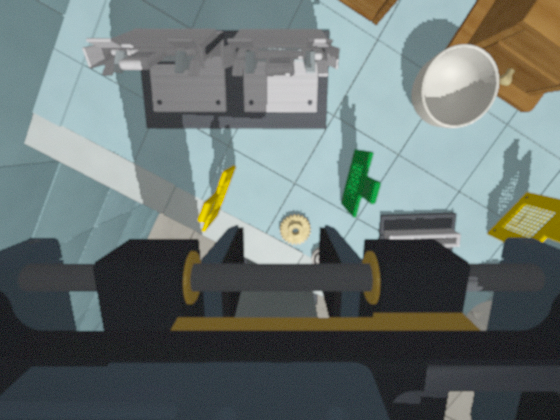

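```bash
python3 - <<'E'
from h import *
for tag in('wrist2','wrist8','wrist13','wrist15','wrist16'):
    d=load(tag); P,_=cloud(d,(600,760,-130,160,20,300)); Q=(P-O)@np.c_[SX,SY,SZ]
    for s in(-1,1):
        k=Q[(abs(Q[:,1]+.5-s*29)<3.5)&(Q[:,0]<4.5)&(Q[:,0]>-18)]
        r=[]
        for z in (84,87,90,93,96,99,102):
            e=k[abs(k[:,2]-z)<1.5]; r.append((len(e),e[:,0].max().round(1),np.median(e[:,0]).round(1)) if len(e) else None)
        print(tag,s,r)
crop('wrist16',220,25,350,80,6,'c19'); crop('wrist2',220,20,350,75,6,'c20')
E
```

```text
wrist2 -1 [None, (7, np.float64(0.3), np.float64(0.2)), (30, np.float64(4.3), np.float64(-0.9)), (23, np.float64(-1.6), np.float64(-4.0)), (24, np.float64(-3.9), np.float64(-6.4)), (20, np.float64(-7.6), np.float64(-8.4)), (30, np.float64(-8.9), np.float64(-11.3))]
wrist2 1 [None, (9, np.float64(0.8), np.float64(0.6)), (23, np.float64(0.9), np.float64(-0.8)), (25, np.float64(-1.1), np.float64(-3.5)), (27, np.float64(-4.3), np.float64(-6.1)), (23, np.float64(-7.1), np.float64(-8.7)), (31, np.float64(-8.6), np.float64(-11.8))]
wrist8 -1 [(4, np.float64(0.2), np.float64(0.0)), (10, np.float64(0.8), np.float64(0.4)), (27, np.float64(4.3), np.float64(-1.2)), (25, np.float64(-2.2), np.float64(-3.9)), (24, np.float64(-4.7), np.float64(-6.5)), (27, np.float64(-6.0), np.float64(-8.9)), (19, np.float64(-9.6), np.float64(-11.2))]
wrist8 1 [(2, np.float64(0.2), np.float64(0.1)), (11, np.float64(0.6), np.float64(0.3)), (28, np.float64(0.8), np.float64(-0.9)), (24, np.float64(-1.4), np.float64(-4.2)), (23, np.float64(-4.2), np.float64(-6.5)), (26, np.float64(-6.1), np.float64(-8.6)), (26, np.float
[... 1079 characters left out ...]
9, np.float64(-0.5), np.float64(-4.0)), (63, np.float64(-3.8), np.float64(-6.1)), (62, np.float64(-6.4), np.float64(-8.5)), (52, np.float64(-8.9), np.float64(-11.1))]
wrist16 -1 [None, (6, np.float64(0.3), np.float64(0.2)), (29, np.float64(0.5), np.float64(-1.1)), (27, np.float64(-0.8), np.float64(-4.0)), (27, np.float64(-3.5), np.float64(-6.0)), (32, np.float64(-6.5), np.float64(-8.5)), (26, np.float64(-9.2), np.float64(-11.5))]
wrist16 1 [None, (12, np.float64(1.0), np.float64(0.5)), (23, np.float64(1.4), np.float64(-1.1)), (26, np.float64(-1.6), np.float64(-3.4)), (28, np.float64(-4.4), np.float64(-6.1)), (27, np.float64(-6.5), np.float64(-8.7)), (28, np.float64(-9.3), np.float64(-11.6))]
```

View pics/c19.png

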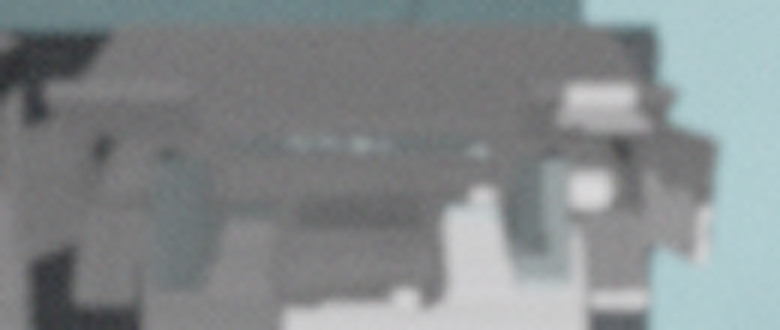

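```bash
python3 - <<'E'
from workcell import hand_in,observe
print(observe()['force'],observe()['qd'].round(3)); print(hand_in())
E
```

```text
[ 0.2391836   1.05300254 -0.1567297 ] [-0.001  0.013  0.004  0.001 -0.     0.002]
the job is handed in; nothing more can be done
None
```

The screen is home in the empty right-hand slot with the latch shut over it, and the job is handed in at about 17 s. No verdict was reported.

- **How:** I gripped the tab by its narrow edges and tilted the screen 25° in the fingers against the lip of the stand's trough, because the tool could only point straight down. I then lifted it out and slid it down the slot past the latch. It stopped solidly on the floor, and I pushed with about 15 N before letting go and backing away.
- **Home:** The tab end sits at 130.8 mm, against 130.6 mm for the fixed screen beside it. Sideways it is within about 2 mm of centre.
- **Latch:** The hooks were pressed away about 5 mm while the screen slid past. They are now back exactly where they were before insertion.
- **Nothing touched:** I measured no contact force on the arm after release. The gear, the bearing and both white bowls were kept clear of. They look unmoved, though I did not measure their positions again.
- **Disagreements:** The cameras differed by 1–2 mm, and the hand camera's slot-floor estimate was about 2 mm off where the screen stopped. The released screen also leans about 4–5 mm towards the robot at its tab. I estimate that as 0.04–0.075 rad, inside the 0.1 rad limit, but I did not measure the angle directly.

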